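Run the sharpening carriage round the bent guide bar to its stop

TASK

Set up the sharpening stand: pick up the drilled wooden carriage, thread it onto the free end of the bent guide bar and slide it along the bar, round the bend without letting it bind or straining the bar, until it meets the red buffer sleeve. Press on gently so that the carriage pushes the sleeve fully home into its dark collar, then let go and leave the carriage hanging there on the bar. Leave the cup, the turned blank and the sanding block where they are.

Things in the scene. Friction and masses are not known exactly. Their poses are not given: they have to be found in the camera images.
- carriage: Loose drilled brown wood block, about 0.12 kg, upright on the bench: 30 mm along its x, 40 mm along y, 64 mm high (56 mm block plus two 8 mm dark cheeks on top, a groove along x between them). Origin at the centre of its underside, z up. A 15 mm bore runs through it along x, 36 mm above the underside. Both ends alike: either way round is right. Grasp it from above across its 40 mm width.
- bore (a point): Middle of the carriage's bore: 36 mm above the carriage's origin, 15 mm from either end face. The bore has 3 mm of play on the bar; in the bend the carriage's length takes up about 1.6 mm of that, so there it must turn with the bar and binds when held askew or off the axis.
- stand: Grey iron stand fixed to the bench, with a level 12 mm steel bar, axis 100 mm above the bench. Origin on the bench under the post (23 mm; 25 mm hub round the bar to y = 17 mm; foot 90 x 70 x 12 mm), z up. Nominally the bar runs along its +y at x = 0 to y = 150 mm, bends 60 degrees to -x (axis radius 70, centre x = -70, y = 150), then 75 mm straight. Truly it is clamped up to 0.9 degrees askew about the post.
- free_arm (a point): Where the outer straight of the bar begins, at the bend's end: x = -35, y = 210.6, z = 100 mm in the stand's frame; x outward along the bar to its free end, z up. The straight is 75 mm long, then a 6 mm round end. This is the nominal bar: the true one, clamped firmly a little askew, lies up to 4 mm to one side at the free end, 3 mm at the bend, 1 mm near the collar; find it by feel or sight.
- buffer_sleeve (a joint): Red buffer sleeve (23 mm across, round the bar), 0 as found, standing 8 mm out of a dark 29 mm collar on the bar's inner straight; 0.008 fully in, where it meets a hard stop. It gives way at about 5 N (carriage's own drag apart) and stays where pushed. The collar is fixed and its place differs: the sleeve's end starts 48 to 78 mm from the post's axis along the bar (not measured; feel or look).
- wooden_cup: Bystander: turned wooden cup, 66 mm across, 55 mm high, origin at the centre of its foot; on the inner side of the bar.
- turned_blank: Bystander: stepped wooden blank, 62 mm across, 85 mm high, origin at the centre of its foot; behind the post, away from the bar.
- sanding_block: Bystander: brown sanding block, 64 x 84 x 30 mm, lying under or beside the bar, origin at the centre of its underside.
Mind the look-alikes: they are no part of the job. Of the things like the carriage, leave any that is green; of the rest the smaller one is meant.

How it is judged:
On the way, in this order (a step that is already met when the one before it is completed fails the run):
1. the carriage is threaded on the free arm of the bar (y of bore in the frame of free_arm between -0.008 and 0.008 m and z of bore in the frame of free_arm between -0.005 and 0.005 m and x of bore in the frame of free_arm between 0.005 and 0.057 m and angle between the x axis of carriage and the x axis of free_arm, either way round below 0.2 rad), for 0.1 s.
2. the carriage has come round the bend onto the straight inner part of the bar (x of bore in the frame of stand between -0.006 and 0.006 m and z of bore in the frame of stand between 0.095 and 0.105 m and angle between the x axis of carriage and the y axis of stand, either way round below 0.2 rad and y of bore in the frame of stand between 0.03 and 0.135 m), for 0.1 s.
3. the carriage has pushed the buffer sleeve fully home (x of bore in the frame of stand between -0.006 and 0.006 m and z of bore in the frame of stand between 0.095 and 0.105 m and angle between the x axis of carriage and the y axis of stand, either way round below 0.2 rad and value of joint buffer_sleeve above 0.0072 m), for 0.2 s.
At the end, for the whole second after the job is handed in: The sleeve is within 0.8 mm of fully home; the carriage hangs at rest on the inner straight of the bar, bore centre 45 to 95 mm from the post axis, within 6 mm of the nominal bar sideways and 5 mm in height, in line within 0.2 rad, upright within 0.3 rad (all of step 3 and y of bore in the frame of stand between 0.045 and 0.095 m and linear speed of carriage below 0.02 m/s and angle between carriage's own z axis and vertical below 0.3 rad); the robot touches nothing.
It fails at once if the carriage binds: more than 24 N between it and the stand (bar or sleeve) (contact force between carriage and stand above 24 N).
It fails at once if the fingers or the arm push on the stand, bar or sleeve with more than 4 N (contact force between any of the fingers, the arm and stand above 4 N).
It fails at once if the cup, the turned blank or the sanding block is moved more than 20 mm (distance of any of wooden_cup, turned_blank, sanding_block from where it was at the start of the episode above 0.02 m).
It also fails if it takes over 72 s, if anything falls off the work surface, if the arm or the gripper's body presses on something with over 40 N, if the wrist force passes 120 N, or if a joint passes its speed limit or range.

ROBOT

A 6-joint arm with a two-finger parallel gripper is mounted at the origin on a cart in front of the work surface, level with it; the furniture and walls round the work are solid. World frame = base frame: x ahead of the robot, y to its left, z up, the work surface at z = 0. Lengths are in m, angles in rad, forces in N, time in s.
With the tool pointing down it reaches from about 0.3 to 0.775 m from the base axis. Payload 14.6 kg.
Tool frame: the origin (TCP) lies at the very end of the fingers, on their centre line; the grasp point (between the pads) lies 19 mm behind it; z points along the fingers, y is the direction in which the jaws open and shut (so a half turn about z gives the same grasp; the last joint's range is limited). The gripper opens to 85 mm and grips with 20 to 120 N. Pads are 22 mm wide; open, the fingers measure 114 mm over their backs; the gripper's body (76 mm by 85 mm) begins 54 mm behind the grasp point. The pads swing forward as they close: fully open they stand 13 mm farther back than shut.
Start: joints at [-1.216, 0.3, 1.521, -0, 1.321, -0.067], TCP at [0.225, -0.502, 0.231] pointing down, gripper open.
Joint ranges: [-3.03, 3.03], [-0.79, 2.21], [0.23, 2.52], [-1.04, 4.18], [0, 3.07], [-2.55, 2.55]. Speed limits (rad/s): [2.22, 2.22, 2.57, 3.14, 3.14, 3.14].

INTERFACE

Orientations are given as a unit quaternion [x, y, z, w].
In Python, from plant import * gives the robot as it stands. The module is installed in compiled form; this text tells all that it offers.
- The arm moves only by the tool send_rows, never from a script. Its argument "plan" is a list of rows, each a list of 7 numbers: the shift along the tool's x, y, z in mm, then the turn, a rotation vector about the tool's x, y, z in rad, then the closure, from 0 (fully open) to 1 (shut). In form: [[dx, dy, dz, ax, ay, az, gripper], ...]. A call has 1 to 5 rows; each row shifts and turns the pose as measured when the row begins, along the tool's axes as they then stand; what a row does not reach is not made up. A row lasts 1/10 s, in which the tool goes at most 50 mm and 8.59 degrees, less where a joint would pass 70% of its speed; a pose out of reach is approached as far as the arm can. A call with a gripper value outside its range is refused whole. The fingers move at their own pace and stop on an object; the grip force is fixed at half the most. Time passes only in rows, so rows that do not move let the fingers close. It gives the time, the measured TCP pose, the force and the opening at its end, in the units of the state.
- get_state(): the state, without advancing time (a new reading comes with each control period).
- snapshot(name): name is "scene" or "top" or "wrist"; returns a dict with "pixels" (480x640x3 uint8, blue, green, red), "fovy" (degrees; the focal length in pixels is half the picture's height over the tangent of half this angle, whatever the lens; pixels are square), "cx", "cy" (the principal point, pixels), "eye" and "orientation" of the camera in the world. Camera axes: x right, y up, looking along -z (the intrinsics and any distortion apply to the point x, -y, -z); pixel columns grow to the right and rows downward; lengths in m; the calibration is good to about 2 mm. A picture is of the moment at which its call begins. There is no depth.
- sign_off(): hands the job in, once; it reports no verdict.
The state is a dict: "t": time; "q": joint angles; "dq": joint speeds; "tau": joint torques, N m; "tool_pos": TCP position; "tool_rot": TCP orientation; "force": force on the tool from outside, world axes, zero at the start; "wrist_torque": the same for the moment, N m; "width": opening from 0.0 (shut) to 1.0 (fully open).
Only numpy, scipy, OpenCV 4.12 (cv2) and the standard library are available. Lean on these libraries where they do the work, as an engineer would, in place of code of your own. Each camera call takes 0.05 s, during which the arm holds its last target.

## Working session

There is one attempt and no reset: what is moved stays moved. The work goes in short steps, Python scripts to look and compute and a tool call to move; the robot and the scene stay as the last step left them, time stands still between calls to the robot, and variables do not carry over. Pictures are saved under pics/ and viewed, and the job is handed in when it is done.

Besides the shell and the picture viewer there is one more tool, called after "Call:" as name(argument=value, ...), one argument or row to a line, values as JSON. send_rows: Moves the arm, as the interface text tells. Its arguments: {"type":"object","properties":{"plan":{"type":"array"}},"required":["plan"]}

```bash
mkdir -p pics
cat > h.py <<'E'
from plant import *
import cv2, numpy as np
def snap(n,f):
    s=snapshot(n); cv2.imwrite(f'pics/{f}.png',s['pixels']); np.save(f'pics/{f}.npy',{k:v for k,v in s.items()},allow_pickle=True); return s
E
python3 - <<'E'
from h import *
for n in ['scene','top','wrist']:
    s=snap(n,n+'0'); print(n,{k:v for k,v in s.items() if k!='pixels'})
print(get_state())
E
```

```text
scene {'fovy': 45.530780635146165, 'cx': 315.08360591864096, 'cy': 241.41061975540194, 'eye': array([0.17256614, 0.53020034, 0.75327147]), 'orientation': array([-0.11131947,  0.32437854,  0.89293535, -0.29163847])}
top {'fovy': 45.808104100222586, 'cx': 317.5854341240706, 'cy': 236.96638515288353, 'eye': array([0.34505165, 0.06298592, 1.16409804]), 'orientation': array([-0.05586954,  0.05617256,  0.71244928, -0.69723687])}
wrist {'fovy': 60.12094358362751, 'cx': 311.16581234741807, 'cy': 243.97414373761558, 'eye': array([ 0.29953014, -0.46847709,  0.37209912]), 'orientation': array([-0.13386696,  0.08734633, -0.53617697,  0.82883323])}
{'t': 0.15, 'q': array([-1.21559565e+00,  3.00328179e-01,  1.52141020e+00, -3.65667814e-05,
        1.32071656e+00, -6.65988176e-02]), 'dq': array([ 0.00137814, -0.00282734, -0.00314217, -0.00071707, -0.00125716,
       -0.0003309 ]), 'tau': array([ 1.10544250e-03, -5.43659914e+01, -3.61887038e+01, -1.34068372e-05,
        3.15319383e-03, -1.48638605e-05]), 'tool_pos': array([ 0.22510169, -0.50163757,  0.23087201]), 'tool_rot': array([ 9.77841918e-01,  2.09344209e-01, -7.95277920e-05, -4.24118653e-04]), 'force': array([-0.25747643,  0.70946976,  0.39538934]), 'wrist_torque': array([ 0.08013778, -0.00855705,  0.01915203]), 'width': 0.9994082335073475}
```

View pics/scene0.png

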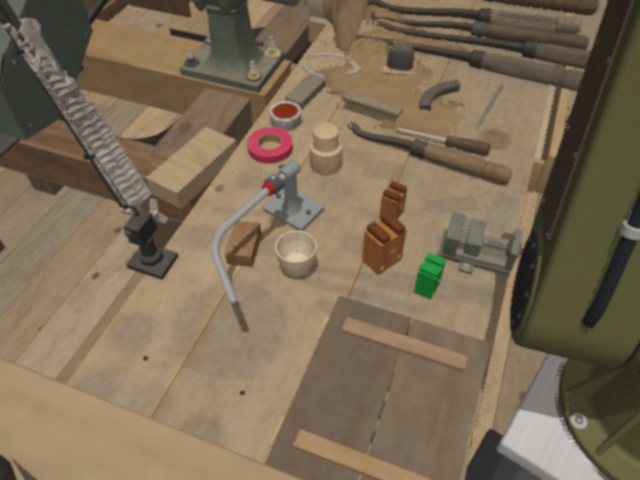

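View pics/top0.png

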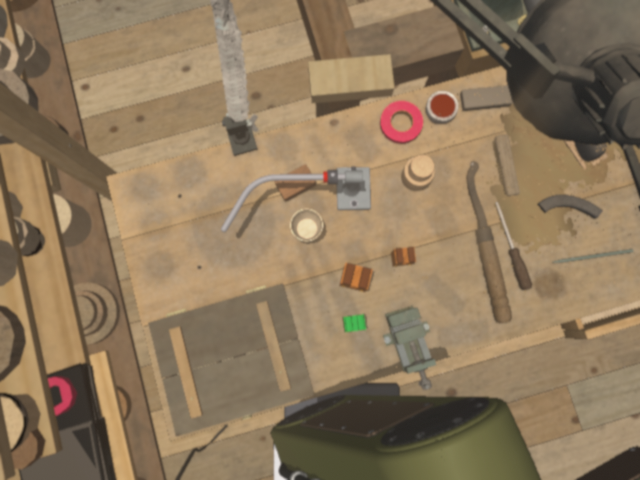

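View pics/wrist0.png

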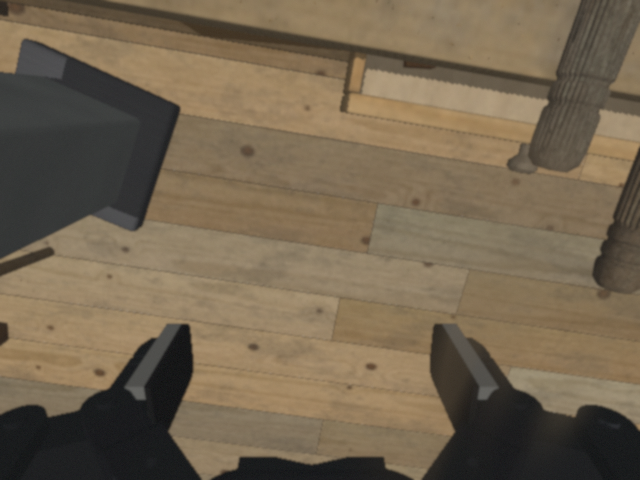

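```bash
cat >> h.py <<'E'
from scipy.spatial.transform import Rotation as R
def load(f): return np.load(f'pics/{f}.npy',allow_pickle=True).item()
def proj(s,P):
    P=np.atleast_2d(P); c=R.from_quat(s['orientation']).inv().apply(P-s['eye'])
    f=240/np.tan(np.radians(s['fovy']/2)); return np.c_[s['cx']+f*c[:,0]/-c[:,2], s['cy']+f*c[:,1]/c[:,2]]
def ray(s,u,v):
    f=240/np.tan(np.radians(s['fovy']/2)); d=np.array([(u-s['cx'])/f,-(v-s['cy'])/f,-1]); return R.from_quat(s['orientation']).apply(d)
def at(s,u,v,z):
    d=ray(s,u,v); return s['eye']+d*(z-s['eye'][2])/d[2]
def crop(s,name,x0,y0,x1,y1,k):
    im=cv2.resize(s['pixels'][y0:y1,x0:x1],None,fx=k,fy=k,interpolation=cv2.INTER_CUBIC)
    cv2.imwrite(f'pics/{name}.png',im)
E
python3 - <<'E'
from h import *
s=load('scene0');t=load('top0')
crop(s,'c1',340,170,460,310,4); crop(t,'c2',210,150,430,300,3.6); crop(t,'c3',330,235,430,345,5)
E
```

```text
(no output)
```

View pics/c1.png

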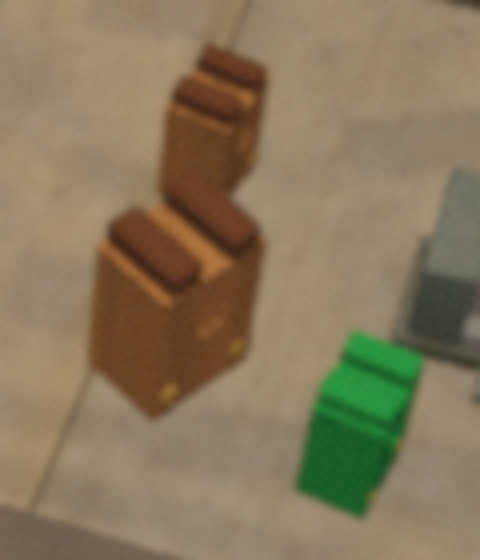

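View pics/c2.png

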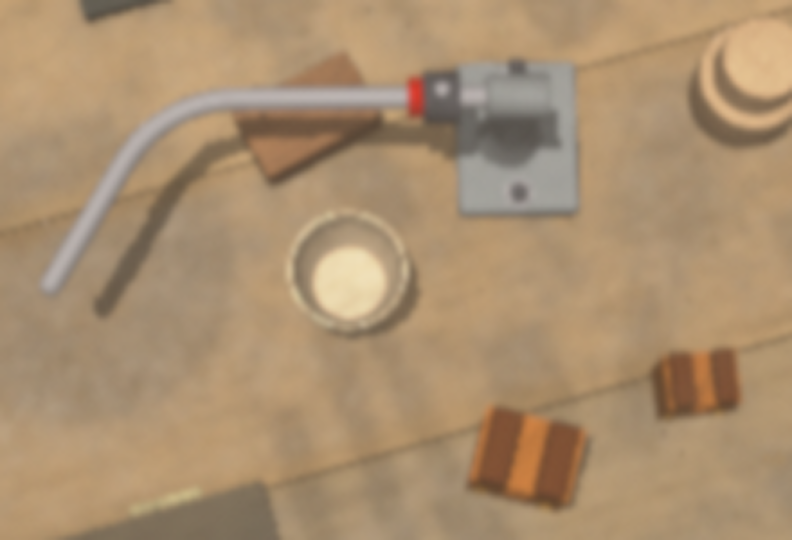

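View pics/c3.png

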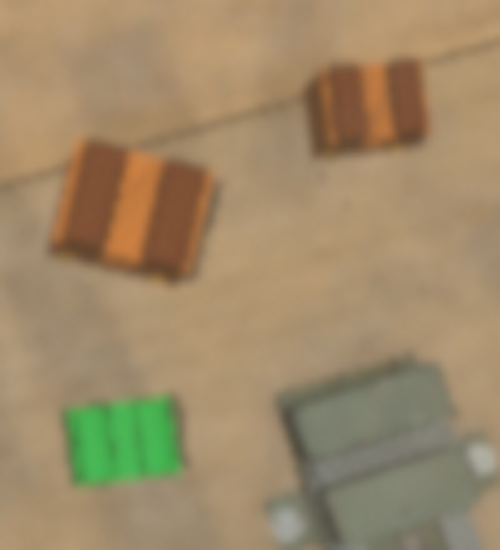

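Run:
```python
from h import *
t=load('top0'); np.set_printoptions(precision=4,suppress=True)
for p in [(332,66),(422,58),(428,138),(335,150)]: print('car',at(t,p[0]/5+330,p[1]/5+235,0.064))
for p in [(46,288),(125,155),(190,100),(230,97),(400,97),(415,97),(425,97),(460,97),(485,97),(550,95)]: print('bar',p,at(t,p[0]/3.6+210,p[1]/3.6+150,0.1))
for p in [(460,62),(578,64),(578,213),(460,212)]: print('foot',at(t,p[0]/3.6+210,p[1]/3.6+150,0.012))
for p in [(348,272)]: print('cup',at(t,p[0]/3.6+210,p[1]/3.6+150,0.05))
for p in [(345,52),(382,115),(275,183),(236,115)]: print('sand',at(t,p[0]/3.6+210,p[1]/3.6+150,0.03))
```

```text
car [ 0.4954 -0.0929  0.064 ]
car [ 0.4978 -0.1283  0.064 ]
car [ 0.4663 -0.1291  0.064 ]
car [ 0.4624 -0.0927  0.064 ]
bar (46, 288) [0.5326 0.2406 0.1   ]
bar (125, 155) [0.6037 0.1988 0.1   ]
bar (190, 100) [0.6332 0.1639 0.1   ]
bar (230, 97) [0.6344 0.1425 0.1   ]
bar (400, 97) [0.6324 0.0514 0.1   ]
bar (415, 97) [0.6322 0.0433 0.1   ]
bar (425, 97) [0.6321 0.038  0.1   ]
bar (460, 97) [0.6317 0.0192 0.1   ]
bar (485, 97) [0.6314 0.0058 0.1   ]
bar (550, 95) [ 0.6317 -0.029   0.1   ]
foot [0.6763 0.015  0.012 ]
foot [ 0.6736 -0.0536  0.012 ]
foot [ 0.5852 -0.0504  0.012 ]
foot [0.5873 0.0174 0.012 ]
cup [0.5467 0.0818 0.05  ]
sand [0.6785 0.0815 0.03  ]
sand [0.6409 0.0611 0.03  ]
sand [0.6026 0.1226 0.03  ]
sand [0.6427 0.1444 0.03  ]
```

The carriage look-alikes are the big brown block at scene (384,243), the small brown one at (394,200) and the green one at (430,276). I choose the small brown one, which is at top (403,256). The crop confirms it is brown with dark cheeks and clearly smaller than the other brown block.

```bash
cat >> h.py <<'E'
def pose():
    s=get_state(); return s['tool_pos'],R.from_quat(s['tool_rot'])
def down(yaw): return R.from_euler('z',yaw)*R.from_euler('x',np.pi)
def tyaw(r=None):
    r=r or pose()[1]; x=r.apply([1,0,0]); return np.degrees(np.arctan2(x[1],x[0]))
def go(tp,yawdeg,mx=45,ma=.14,n=None,g=0):
    p,r=pose(); tr=down(np.radians(yawdeg)); d=np.array(tp)-p; rv=(r.inv()*tr).as_rotvec()
    if n is None: n=int(max(1,np.ceil(np.linalg.norm(d)*1000/mx),np.ceil(np.linalg.norm(rv)/ma)))
    for i in range(n):
        loc=r.inv().apply(d/n)*1000
        print(i,[*np.round(loc,1).tolist(),*np.round(rv/n,3).tolist(),g]); r=r*R.from_rotvec(rv/n)
def st():
    s=get_state(); print('t',round(s['t'],2),'p',np.round(s['tool_pos'],4),'yaw',round(tyaw(),2),'F',np.round(s['force'],2),'T',np.round(s['wrist_torque'],2),'w',round(s['width'],3))
E
python3 - <<'E'
from h import *
st(); go([.481,-.111,.22],183.5)
E
```

```text
t 0.15 p [ 0.2251 -0.5016  0.2309] yaw 24.17 F [-0.26  0.71  0.4 ] T [ 0.08 -0.01  0.02] w 0.999
0 [19.7, -12.6, 0.6, -0.0, -0.0, -0.139, 0]
1 [21.2, -9.7, 0.6, -0.0, -0.0, -0.139, 0]
2 [22.4, -6.7, 0.6, -0.0, -0.0, -0.139, 0]
3 [23.1, -3.5, 0.6, -0.0, -0.0, -0.139, 0]
4 [23.3, -0.3, 0.5, -0.0, -0.0, -0.139, 0]
5 [23.2, 2.9, 0.5, -0.0, -0.0, -0.139, 0]
6 [22.5, 6.1, 0.5, -0.0, -0.0, -0.139, 0]
7 [21.5, 9.2, 0.5, -0.0, -0.0, -0.139, 0]
8 [20.0, 12.1, 0.5, -0.0, -0.0, -0.139, 0]
9 [18.1, 14.7, 0.5, -0.0, -0.0, -0.139, 0]
10 [15.9, 17.1, 0.5, -0.0, -0.0, -0.139, 0]
11 [13.4, 19.1, 0.5, -0.0, -0.0, -0.139, 0]
12 [10.6, 20.8, 0.5, -0.0, -0.0, -0.139, 0]
13 [7.6, 22.1, 0.5, -0.0, -0.0, -0.139, 0]
14 [4.5, 22.9, 0.5, -0.0, -0.0, -0.139, 0]
15 [1.3, 23.3, 0.5, -0.0, -0.0, -0.139, 0]
16 [-2.0, 23.3, 0.5, -0.0, -0.0, -0.139, 0]
17 [-5.2, 22.8, 0.5, -0.0, -0.0, -0.139, 0]
18 [-8.3, 21.8, 0.5, -0.0, -0.0, -0.139, 0]
19 [-11.2, 20.5, 0.5, -0.0, -0.0, -0.139, 0]
```

Call:
send_rows(
  plan=[
    [20, -13, 0, 0, 0, -0.14, 0],
    [21, -10, 0, 0, 0, -0.14, 0],
    [22, -7, 0, 0, 0, -0.14, 0],
    [23, -3, 0, 0, 0, -0.14, 0],
    [23, 0, 0, 0, 0, -0.14, 0],
  ],
)

```text
t: 0.65
tool_pos: [0.2882, -0.4015, 0.2292]
tool_rot: [0.841, 0.54, 0.0, -0.002]
force: [0.3, 0.4, -0.5]
width: 1.0
```

Call:
send_rows(
  plan=[
    [23, 3, 0, 0, 0, -0.14, 0],
    [22, 6, 0, 0, 0, -0.14, 0],
    [21, 9, 0, 0, 0, -0.14, 0],
    [20, 12, 0, 0, 0, -0.14, 0],
    [18, 15, 0, 0, 0, -0.14, 0],
  ],
)

```text
t: 1.15
tool_pos: [0.3497, -0.2979, 0.2287]
tool_rot: [0.593, 0.805, 0.001, -0.003]
force: [-1.0, -0.9, -1.0]
width: 1.003
```

Call:
send_rows(
  plan=[
    [16, 17, 0, 0, 0, -0.14, 0],
    [13, 19, 0, 0, 0, -0.14, 0],
    [10, 21, 0, 0, 0, -0.14, 0],
    [7, 22, 0, 0, 0, -0.14, 0],
    [4, 23, 0, 0, 0, -0.14, 0],
  ],
)

```text
t: 1.65
tool_pos: [0.4092, -0.1925, 0.2284]
tool_rot: [0.267, 0.964, 0.002, -0.003]
force: [-0.1, -0.3, 0.2]
width: 1.0
```

Run:
```python
from h import *
st(); go([.481,-.111,.22],183.5)
```

```text
t 1.65 p [ 0.4092 -0.1925  0.2284] yaw 149.06 F [-0.08 -0.28  0.18] T [ 0.03 -0.   -0.01] w 1.0
0 [-3.9, 21.4, 1.7, 0.001, -0.001, -0.12, 0]
1 [-6.5, 20.7, 1.7, 0.001, -0.001, -0.12, 0]
2 [-8.9, 19.8, 1.7, 0.001, -0.001, -0.12, 0]
3 [-11.2, 18.6, 1.7, 0.001, -0.001, -0.12, 0]
4 [-13.4, 17.1, 1.7, 0.001, -0.001, -0.12, 0]
```

Call:
send_rows(
  plan=[
    [-4, 22, 2, 0, 0, -0.125, 0],
    [-7, 21, 2, 0, 0, -0.125, 0],
    [-9, 20, 2, 0, 0, -0.125, 0],
    [-11, 19, 2, 0, 0, -0.125, 0],
    [-13, 17, 2, 0, 0, -0.125, 0.3],
  ],
)

```text
t: 2.15
tool_pos: [0.4819, -0.1039, 0.218]
tool_rot: [-0.056, 0.998, 0.003, -0.002]
force: [-0.1, -1.2, 0.8]
width: 0.858
```

Call:
send_rows(
  plan=[
    [0, 0, 0, 0, 0, 0, 0.3],
    [0, 0, 0, 0, 0, 0, 0.3],
  ],
)

```text
t: 2.35
tool_pos: [0.4825, -0.1023, 0.2172]
tool_rot: [-0.059, 0.998, 0.003, -0.003]
force: [0.9, -0.3, -1.1]
width: 0.705
```

Run:
```python
from h import *
st(); s=snap('wrist','w1'); print(s['eye'],s['orientation']); snap('top','top1')
```

```text
t 2.35 p [ 0.4825 -0.1023  0.2172] yaw -173.25 F [ 0.86 -0.33 -1.13] T [-0.05  0.03 -0.01] w 0.705
[ 0.40303474 -0.11264269  0.35892319] [-0.10196414 -0.12005379  0.73790464  0.65626758]
```

View pics/w1.png

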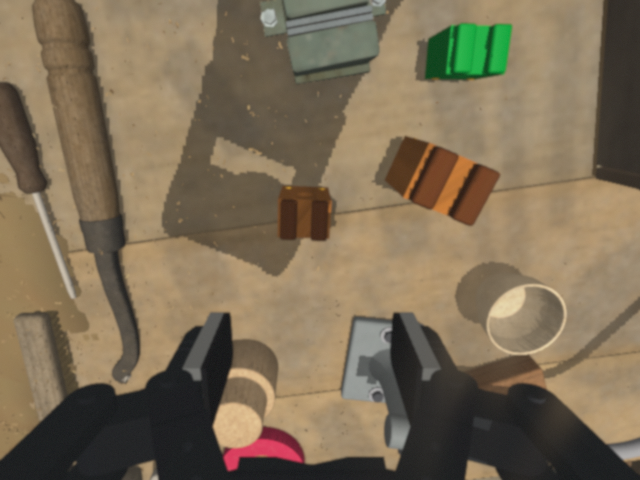

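View pics/top1.png

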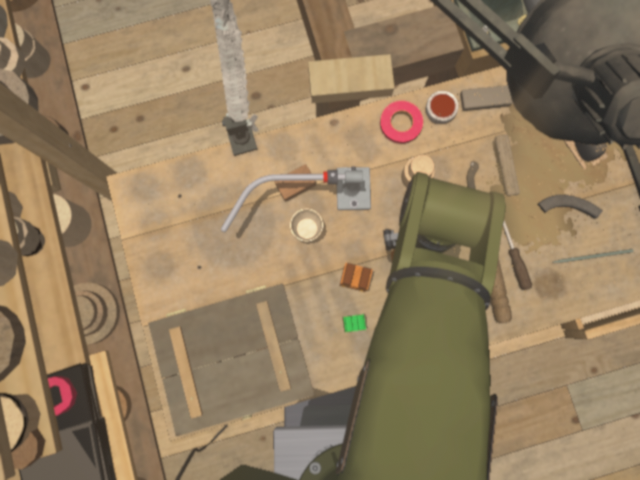

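Run:
```python
from h import *
s=load('w1'); crop(s,'c4',250,160,350,260,6)
```

```text
(no output)
```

View pics/c4.png

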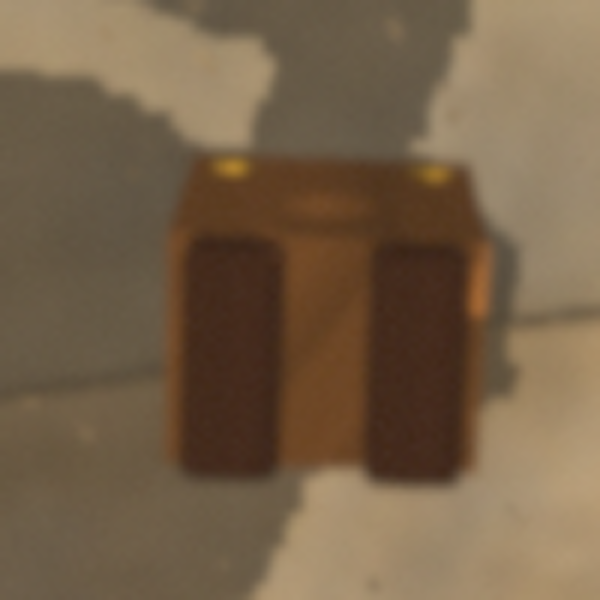

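Run:
```python
from h import *
s=load('w1'); np.set_printoptions(precision=4,suppress=True)
P=[at(s,250+u/6,160+v/6,.064)[:2] for u,v in [(190,240),(466,246),(460,479),(182,473)]]
P=np.array(P);print(P,P.mean(0))
a=P[3]-P[0];b=P[2]-P[1];c=P[0]-P[1];d=P[3]-P[2]
for v in(a,b,c,d): print(np.linalg.norm(v),np.degrees(np.arctan2(v[1],v[0])))
P=np.array([at(s,250+u/6,160+v/6,.0)[:2] for u,v in [(200,155),(466,162)]]);print('base edge',P)
P=np.array([at(s,250+u/6,160+v/6,.056)[:2] for u,v in [(170,232),(490,240),(478,468),(166,464)]]);print('block top',P,P.mean(0))
```

```text
[[ 0.4679 -0.1243]
 [ 0.4647 -0.0912]
 [ 0.4941 -0.0881]
 [ 0.4973 -0.1225]] [ 0.481  -0.1065]
0.029459104157518463 3.5695969425984355
0.02948770923111014 6.0262596878586345
0.03328073377188091 -84.58730917376491
0.03454401005166066 -84.65722859474663
base edge [[ 0.4693 -0.1266]
 [ 0.4658 -0.0881]]
block top [[ 0.4689 -0.1272]
 [ 0.4653 -0.0877]
 [ 0.4948 -0.0853]
 [ 0.4989 -0.1249]] [ 0.482  -0.1063]
```

Run:
```python
from h import *
st(); go([.4815,-.1064,.11],185.2,g=.3)
```

```text
t 2.45 p [ 0.4823 -0.1027  0.2174] yaw -173.31 F [ 0.21 -0.03 -0.07] T [ 0.01 -0.   -0.  ] w 0.698
0 [0.2, -1.4, 35.8, 0.002, -0.002, 0.009, 0.3]
1 [0.3, -1.4, 35.8, 0.002, -0.002, 0.009, 0.3]
2 [0.3, -1.3, 35.8, 0.002, -0.002, 0.009, 0.3]
```

Call:
send_rows(
  plan=[
    [0, -1.4, 36, 0.002, -0.002, 0.009, 0.3],
    [0.3, -1.4, 36, 0.002, -0.002, 0.009, 0.3],
    [0.3, -1.3, 34, 0.002, -0.002, 0.009, 0.3],
    [0, 0, 0, 0, 0, 0, 0.3],
  ],
)

```text
t: 2.85
tool_pos: [0.4813, -0.1093, 0.1102]
tool_rot: [-0.04, 0.999, -0.001, 0.003]
force: [-0.1, 0.0, 0.9]
width: 0.7
```

Run:
```python
from h import *
st(); s=snap('wrist','w2');crop(s,'c5',160,150,460,440,2)
```

```text
t 2.85 p [ 0.4813 -0.1093  0.1102] yaw -175.46 F [-0.08  0.05  0.86] T [ 0.05 -0.   -0.02] w 0.7
```

View pics/c5.png

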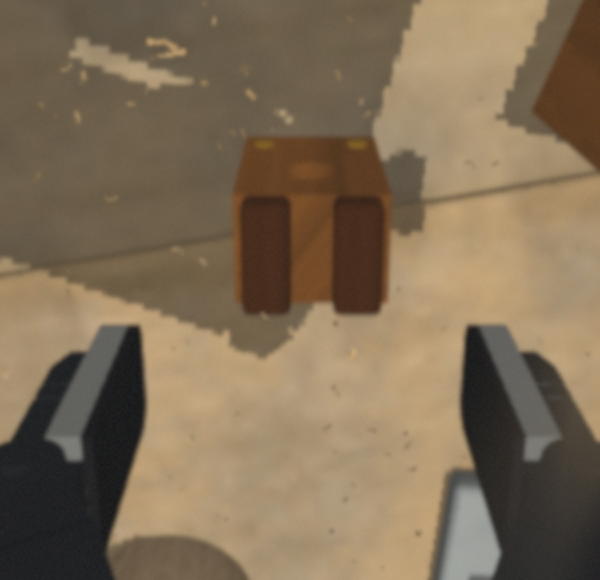

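Run:
```python
from h import *
s=load('w2'); np.set_printoptions(precision=4,suppress=True)
P=np.array([at(s,160+u/2,150+v/2,.064)[:2] for u,v in [(243,197),(383,197),(382,313),(243,313)]])
print(P,P.mean(0))
for v in(P[3]-P[0],P[2]-P[1],P[0]-P[1],P[3]-P[2]): print(np.linalg.norm(v),np.degrees(np.arctan2(v[1],v[0])))
go([.4815,-.1075,.017],184.9,g=.3)
```

```text
[[ 0.4666 -0.1247]
 [ 0.4639 -0.0913]
 [ 0.4946 -0.0882]
 [ 0.4974 -0.1229]] [ 0.4806 -0.1068]
0.030870987679699938 3.249409789357962
0.030864022927643037 5.887890862470124
0.03346915977099785 -85.4121344997545
0.03489049127039153 -85.40148305827078
0 [0.6, 0.8, 31.9, -0.001, 0.003, -0.002, 0.3]
1 [0.5, 0.8, 31.9, -0.001, 0.003, -0.002, 0.3]
2 [0.4, 0.7, 31.9, -0.001, 0.003, -0.002, 0.3]
```

Call:
send_rows(
  plan=[
    [1, 1, 32, -0.001, 0.003, 0, 0.3],
    [0.5, 0.8, 32, -0.001, 0.003, 0, 0.3],
    [0.5, 0.7, 29, -0.001, 0.003, 0, 0.3],
    [0, 0, 0, 0, 0, 0, 0.3],
  ],
)

```text
t: 3.3
tool_pos: [0.4859, -0.1103, 0.0263]
tool_rot: [-0.038, 0.999, -0.002, 0.006]
force: [1.0, -1.0, 0.0]
width: 0.7
```

Call:
send_rows(
  plan=[
    [0, 0, 0, 0, 0, 0, 0.6],
    [0, 0, 0, 0, 0, 0, 0.8],
    [0, 0, 0, 0, 0, 0, 0.8],
    [0, 0, 0, 0, 0, 0, 0.8],
    [0, 0, 0, 0, 0, 0, 0.8],
  ],
)

```text
t: 3.8
tool_pos: [0.4895, -0.1118, 0.0343]
tool_rot: [-0.037, 0.999, -0.003, 0.01]
force: [-0.4, 0.1, -2.0]
width: 0.456
```

Run:
```python
from h import *
st(); s=snap('wrist','w3');crop(s,'c6',160,150,460,440,2)
```

```text
t 3.8 p [ 0.4895 -0.1118  0.0343] yaw -175.7 F [-0.37  0.11 -1.95] T [0.04 0.01 0.01] w 0.456
```

View pics/c6.png

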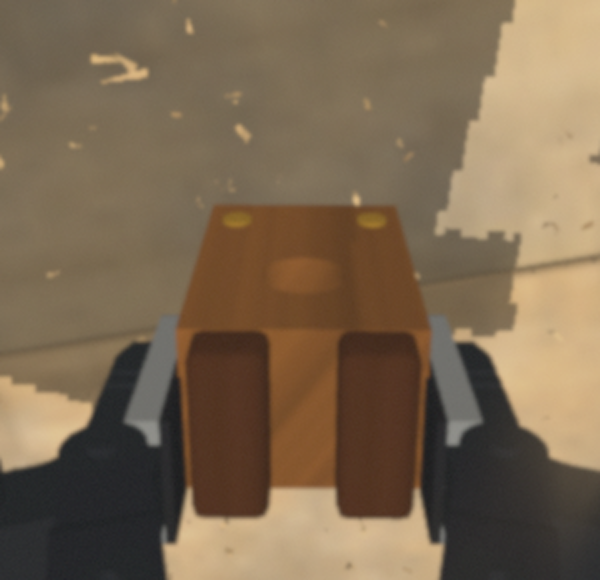

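Run:
```python
from h import *
st(); s=get_state(); print(s['q'],s['tau'],s['dq']); s=snap('scene','s3')
```

```text
t 3.85 p [ 0.4895 -0.1118  0.0342] yaw -175.7 F [ 1.19 -0.89 -1.21] T [ 0.01 -0.01 -0.03] w 0.453
[-2.97632489e-01  4.49504147e-01  1.83635580e+00  3.68796630e-04
  8.33752048e-01 -1.94359725e+00] [-1.26704026e-02 -5.36238134e+01 -2.66733098e+01 -1.54535686e-03
 -3.49591055e-02  5.91920139e-05] [-0.00048378  0.00890653  0.00396802  0.00056954 -0.00263083 -0.00033068]
```

View pics/s3.png

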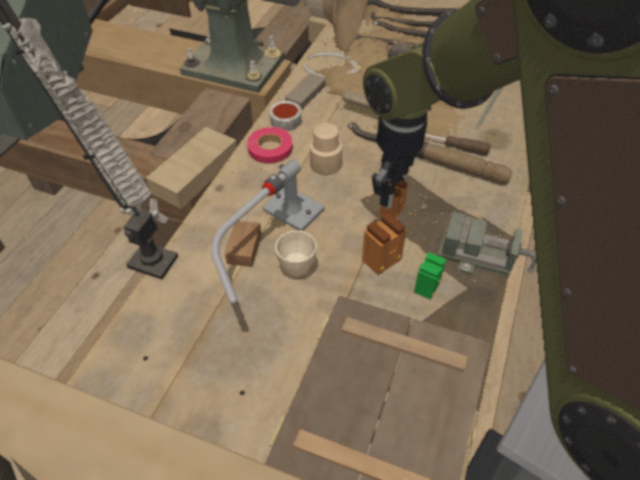

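Call:
send_rows(
  plan=[
    [0, 0, 0, 0, 0, 0, 0.3],
    [0, 0, 0, 0, 0, 0, 0.3],
    [0, 0, 0, 0, 0, 0, 0.3],
    [0, 0, 0, 0, 0, 0, 0.3],
  ],
)

```text
t: 4.3
tool_pos: [0.4895, -0.1118, 0.0341]
tool_rot: [-0.037, 0.999, -0.003, 0.01]
force: [0.0, 0.9, -0.3]
width: 0.702
```

Run:
```python
from h import *
st(); s=snap('wrist','w4');crop(s,'c7',160,150,460,440,2)
go([.481,-.107,.017],184.9,g=.3,n=1)
```

```text
t 4.3 p [ 0.4895 -0.1118  0.0341] yaw -175.7 F [ 0.01  0.92 -0.27] T [0.03 0.02 0.03] w 0.702
0 [8.5, 5.5, 16.9, -0.008, 0.02, -0.011, 0.3]
```

View pics/c7.png

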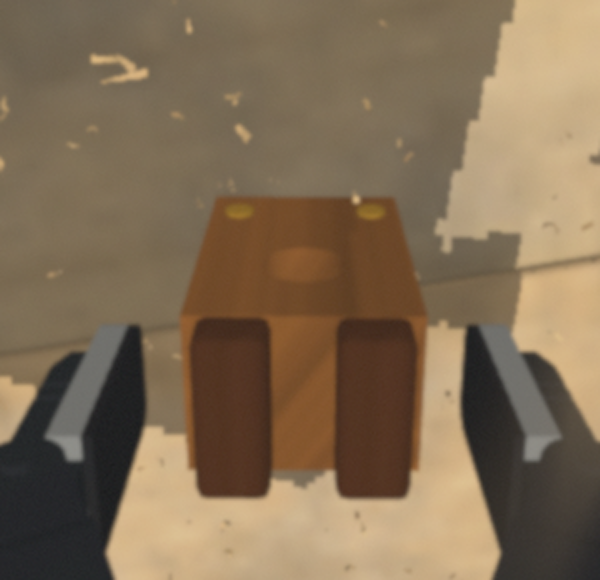

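Call:
send_rows(
  plan=[
    [4, 3, 0, -0.004, 0.01, -0.005, 0.3],
    [4, 3, 8, -0.004, 0.01, -0.005, 0.3],
    [0.5, 0, 8, 0, 0, 0, 0.3],
  ],
)

```text
t: 4.65
tool_pos: [0.4803, -0.1061, 0.0177]
tool_rot: [-0.043, 0.999, 0.0, -0.0]
force: [0.9, -0.6, -0.0]
width: 0.702
```

Run:
```python
from h import *
st(); go([.481,-.107,.017],184.9,g=.3,n=1)
```

```text
t 4.65 p [ 0.4803 -0.1061  0.0177] yaw -175.07 F [ 0.85 -0.6  -0.03] T [ 0.02 -0.01  0.03] w 0.702
0 [-0.6, -1.0, 0.7, 0.0, -0.0, 0.0, 0.3]
```

Call:
send_rows(
  plan=[
    [0, 0, 0, 0, 0, 0, 0.4],
    [0, 0, 0, 0, 0, 0, 0.5],
    [0, 0, 0, 0, 0, 0, 0.55],
  ],
)

```text
t: 4.95
tool_pos: [0.4796, -0.1059, 0.0162]
tool_rot: [-0.043, 0.999, 0.001, -0.001]
force: [-0.2, 1.2, 3.4]
width: 0.46
```

Call:
send_rows(
  plan=[
    [0, 0, 0, 0, 0, 0, 0.6],
    [0, 0, 0, 0, 0, 0, 0.7],
    [0, 0, 0, 0, 0, 0, 0.8],
  ],
)

```text
t: 5.25
tool_pos: [0.4796, -0.1059, 0.0162]
tool_rot: [-0.043, 0.999, 0.001, -0.001]
force: [-0.6, 0.1, -2.0]
width: 0.464
```

Run:
```python
from h import *
st(); s=snap('wrist','w5');crop(s,'c8',160,150,460,440,2)
```

```text
t 5.25 p [ 0.4796 -0.1059  0.0162] yaw -175.07 F [-0.59  0.12 -1.97] T [-0.07 -0.01 -0.02] w 0.464
```

View pics/c8.png

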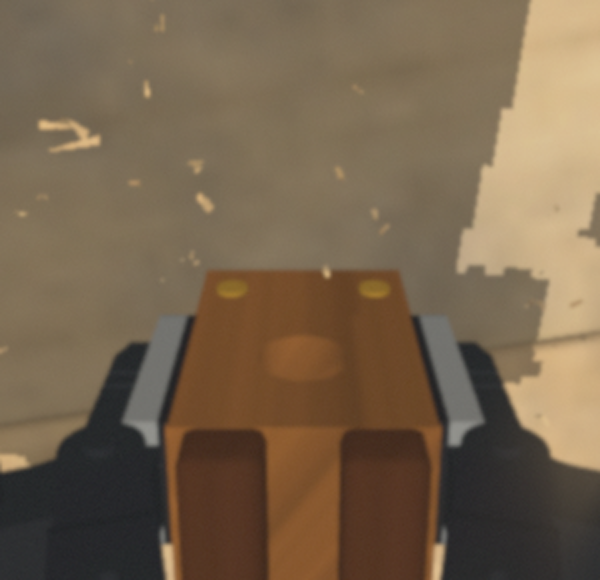

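Run:
```python
from h import *
s=load('w5'); p,r=pose()
for (u,v,z) in [(304,428,.056),(304,270,0),(304,358,.036),(208,270,0),(400,270,0),(168,428,.056),(440,428,.056)]:
    P=at(s,160+u/2,150+v/2,z); print(z,P,r.inv().apply(P-p)*1000)
```

```text
0.056 [ 0.46876885 -0.10660298  0.056     ] [ 10.93212245   0.27184648 -39.80795702]
0 [ 0.46904827 -0.10638967  0.        ] [10.50915323  0.39158213 16.191421  ]
0.036 [ 0.4689595  -0.10651888  0.036     ] [ 10.6898576    0.31470142 -19.80838468]
0 [ 0.47074949 -0.1261857   0.        ] [ 10.51446121 -19.47739619  16.16702505]
0 [ 0.46734641 -0.0865864   0.        ] [10.50384331 20.26782943 16.21582587]
0.056 [ 0.47042425 -0.12594525  0.056     ] [ 10.94411369 -19.14111333 -39.83177771]
0.056 [ 0.46711253 -0.08724999  0.056     ] [ 10.92012456  19.69556911 -39.78412313]
```

```bash
cat > bar.py <<'E'
from h import *
from scipy.optimize import least_squares
from scipy.ndimage import map_coordinates
def barpts(L):  # nominal stand-frame axis pts by arc length from post, and tangent
    out=[];tn=[]
    for l in L:
        if l<=.15: out.append([0,l,.1]);tn.append([0,1,0])
        else:
            a=min((l-.15)/.07,np.pi/3); q=np.array([-.07+.07*np.cos(a),.15+.07*np.sin(a),.1]);t=np.array([-np.sin(a),np.cos(a),0])
            out.append(q+t*max(0,l-.15-.07*np.pi/3)); tn.append(t)
    return np.array(out),np.array(tn)
LT=.15+.07*np.pi/3+.081
def world(q,x): return R.from_euler('z',x[2]).apply(q)+np.array([x[0],x[1],0])
def measure(s,x,L,h=9):
    q,_=barpts(L); P=world(q,x); u=proj(s,P); u2=proj(s,world(barpts(L+.002)[0],x)); t=u2-u; t/=np.linalg.norm(t,axis=1)[:,None]; n=np.c_[-t[:,1],t[:,0]]
    img=s['pixels'].astype(float); sat=img.max(2)-img.min(2)  # grey bar: low chroma
    k=np.arange(-h,h+.01,.25); c=[];
    for a,b in zip(u,n):
        pr=map_coordinates(sat,[a[1]+k*b[1],a[0]+k*b[0]],order=1)
        lo=np.percentile(pr,5);hi=np.median(np.r_[pr[:6],pr[-6:]]); th=(lo+hi)/2
        m=pr<th; i=np.argmin(np.where(np.abs(k)<5,pr,1e9)); a0=i
        while a0>0 and m[a0-1]: a0-=1
        b0=i
        while b0<len(k)-1 and m[b0+1]: b0+=1
        c.append([(k[a0]+k[b0])/2,k[b0]-k[a0]])
    c=np.array(c); return u,n,c
E
python3 - <<'E'
from bar import *
np.set_printoptions(precision=2,suppress=True,linewidth=200)
x=np.array([.631,-.018,-.02]); L=np.r_[np.arange(.075,.295,.01)]
for f in ('top0','scene0'):
    s=load(f); u,n,c=measure(s,x,L); print(f); print(np.c_[L*1000,u,c])
E
```

```text
top0
[[ 75.   318.2  176.94   0.5    5.5 ]
 [ 85.   313.02 176.95   0.38   5.25]
 [ 95.   307.84 176.96   0.5    5.5 ]
 [105.   302.65 176.97   0.25   6.  ]
 [115.   297.47 176.98   0.25   5.5 ]
 [125.   292.29 176.99   0.25   5.5 ]
 [135.   287.11 177.     0.38   5.75]
 [145.   281.93 177.01   0.12   5.75]
 [155.   276.75 177.1    0.     5.5 ]
 [165.   271.61 177.83   0.5    6.  ]
 [175.   266.63 179.26   1.12   5.75]
 [185.   261.89 181.36   1.62   5.75]
 [195.   257.48 184.09   2.     6.  ]
 [205.   253.51 187.41   2.38   6.25]
 [215.   250.04 191.24   2.75   6.5 ]
 [225.   247.14 195.51   3.12   6.25]
 [235.   244.46 199.92   3.25   6.  ]
 [245.   241.76 204.34   3.     6.  ]
 [255.   239.06 208.78   3.     6.  ]
 [265.   236.35 213.22   2.88   6.25]
 [275.   233.63 217.68   2.88   6.25]
 [285.   230.91 222.15   3.     6.5 ]]
scene0
[[ 75.   263.33 192.62  -0.12   6.75]
 [ 85.   259.24 196.16   0.     7.  ]
 [ 95.   255.11 199.74   0.     7.  ]
 [105.   250.93 203.36  -0.25   7.5 ]
 [115.   246.71 207.02  -0.12   7.25]
 [125.   242.43 210.72  -0.38   7.75]
 [135.   238.11 214.46  -0.12   7.75]
 [145.   233.74 218.25  -0.38   7.75]
 [155.   229.41 222.13  -0.12   7.75]
 [165.   225.66 226.38   0.12   7.75]
 [175.   222.68 230.98   1.     8.  ]
 [185.   220.52 235.85   1.88   7.75]
 [195.   219.26 240.89   2.75   8.  ]
 [205.   218.93 246.02   3.62   8.25]
 [215.   219.57 251.11   4.38   7.75]
 [225.   221.17 256.08   5.     7.  ]
 [235.   223.13 261.03   5.     6.5 ]
 [245.   225.11 266.05   5.     6.5 ]
 [255.   227.12 271.14   4.75   8.  ]
 [265.   229.16 276.31   4.62   8.25]
 [275.   231.23 281.56   4.75   8.  ]
 [285.   233.33 286.88   4.88   7.25]]
```

```bash
cat > fit.py <<'E'
from bar import *
np.set_printoptions(precision=4,suppress=True,linewidth=200)
L=np.r_[np.arange(.075,.297,.005)]
def fit(fs,tops,x):
    for it in range(5):
        M=[]
        for f in fs:
            s=load(f) if isinstance(f,str) else f; u,n,c=measure(s,x,L,7); M.append((s,u+n*c[:,:1],n,np.ones(len(L)))) 
        def res(y):
            r=[]
            for s,m,n,w in M: r.append(((proj(s,world(barpts(L)[0],y))-m)*n).sum(1))
            return np.concatenate(r)
        o=least_squares(res,x,loss='soft_l1',f_scale=.4); x=o.x
    return x,np.sqrt(np.mean(res(x)**2))
if __name__=='__main__':
    x0=np.array([.6315,-.012,-.025])
    for fs in (['top0'],['scene0'],['top0','scene0']):
        x,e=fit(fs,None,x0); print(fs,x[:2],np.degrees(x[2]),e); 
        P,t=barpts([.15,.15+.07*np.pi/3,LT]); print(world(P,x))
E
python3 fit.py
```

```text
['top0'] [ 0.6325 -0.0106] -0.6773259529455786 0.11004712596177085
[[0.6343 0.1394 0.1   ]
 [0.6    0.2004 0.1   ]
 [0.5303 0.2418 0.1   ]]
['scene0'] [ 0.6318 -0.0086] -0.6171557037124664 0.13793061418598276
[[0.6334 0.1414 0.1   ]
 [0.5991 0.2024 0.1   ]
 [0.5294 0.2437 0.1   ]]
['top0', 'scene0'] [ 0.6323 -0.0092] -0.5722499934881948 0.2868889431472923
[[0.6338 0.1408 0.1   ]
 [0.5994 0.2018 0.1   ]
 [0.5296 0.243  0.1   ]]
```

```bash
cat >> bar.py <<'E'
X=np.array([.6323,-.0096,np.radians(-.60)]); BO=np.array([-.0043,0,-.0198])
def tcp_at(l,dz=0,x=None):
    """TCP and yaw so bore is at arc length l on bar"""
    x=X if x is None else x
    q,t=barpts([l]); P=world(q,x)[0]; tt=R.from_euler('z',x[2]).apply(t[0]); yaw=np.arctan2(tt[1],tt[0])
    return P+[0,0,dz]-down(yaw).apply(BO), np.degrees(yaw)
def where():
    p,r=pose(); b=p+r.apply(BO); c=R.from_euler('z',-X[2]).apply(b-[X[0],X[1],0])
    # nearest arc length
    L=np.arange(0,.36,.0005); q,t=barpts(L); i=np.argmin(np.linalg.norm((q-c)[:,:2],axis=1)); nrm=np.array([t[i][1],-t[i][0],0])
    yt=np.degrees(np.arctan2(t[i][1],t[i][0])+X[2]); print('arc %.1f lat %.2f dz %.2f yawerr %.2f'%(L[i]*1000,(c-q[i])@nrm*1000,(c[2]-.1)*1000,(tyaw()-yt+180)%360-180), 'tool tilt',np.round(r.apply([0,0,1])[:2],4))
E
python3 - <<'E'
from bar import *
st(); print(tcp_at(LT+.045)); go([.482,-.105,.16],184.9,g=.8)
E
```

```text
t 5.3 p [ 0.4796 -0.1059  0.0162] yaw -175.07 F [ 0.09  0.12 -0.39] T [-0.   -0.01  0.04] w 0.462
(array([0.48735282, 0.26770484, 0.0802    ]), np.float64(149.4))
0 [-0.5, 0.2, -36.0, 0.0, -0.001, 0.0, 0.8]
1 [-0.6, 0.2, -36.0, 0.0, -0.001, 0.0, 0.8]
2 [-0.6, 0.2, -36.0, 0.0, -0.001, 0.0, 0.8]
3 [-0.6, 0.2, -36.0, 0.0, -0.001, 0.0, 0.8]
```

Call:
send_rows(
  plan=[
    [0, 0, -20, 0, 0, 0, 1],
    [0, 0, -36, 0, 0, 0, 1],
    [0, 0, -36, 0, 0, 0, 1],
    [0, 0, -36, 0, 0, 0, 1],
    [0, 0, -15, 0, 0, 0, 1],
  ],
)

```text
t: 5.8
tool_pos: [0.4781, -0.1055, 0.1615]
tool_rot: [-0.043, 0.999, 0.002, -0.005]
force: [0.3, 0.2, -2.3]
width: 0.463
```

Run:
```python
from bar import *
st(); go([.475,.268,.15],149.4,g=1)
```

```text
t 5.8 p [ 0.4781 -0.1055  0.1615] yaw -175.08 F [ 0.35  0.22 -2.26] T [ 0.03 -0.03  0.  ] w 0.463
0 [-3.2, 41.4, 1.4, 0.0, -0.001, 0.069, 1]
1 [-0.4, 41.5, 1.4, 0.0, -0.001, 0.069, 1]
2 [2.5, 41.4, 1.4, 0.0, -0.001, 0.069, 1]
3 [5.3, 41.2, 1.4, 0.0, -0.001, 0.069, 1]
4 [8.2, 40.7, 1.4, 0.0, -0.001, 0.069, 1]
5 [10.9, 40.0, 1.4, 0.0, -0.001, 0.069, 1]
6 [13.7, 39.2, 1.3, 0.0, -0.001, 0.069, 1]
7 [16.3, 38.2, 1.3, 0.0, -0.001, 0.069, 1]
8 [18.9, 36.9, 1.3, 0.0, -0.001, 0.069, 1]
```

Call:
send_rows(
  plan=[
    [-3, 41, 1, 0, 0, 0.07, 1],
    [0, 41, 1, 0, 0, 0.07, 1],
    [2, 41, 1, 0, 0, 0.07, 1],
    [5, 41, 1, 0, 0, 0.07, 1],
    [8, 41, 1, 0, 0, 0.07, 1],
  ],
)

```text
t: 6.3
tool_pos: [0.4792, 0.1032, 0.1604]
tool_rot: [0.142, 0.99, 0.001, -0.001]
force: [0.9, -1.2, -1.5]
width: 0.462
```

Run:
```python
from bar import *
st(); go([.475,.268,.15],149.4,g=1,n=5)
```

```text
t 6.3 p [0.4792 0.1032 0.1604] yaw 163.73 F [ 0.93 -1.18 -1.52] T [-0.02 -0.05 -0.05] w 0.462
0 [10.0, 31.4, 2.1, 0.0, -0.001, 0.05, 1]
1 [11.6, 30.9, 2.1, 0.0, -0.001, 0.05, 1]
2 [13.1, 30.2, 2.1, 0.0, -0.001, 0.05, 1]
3 [14.6, 29.6, 2.1, 0.0, -0.001, 0.05, 1]
4 [16.1, 28.8, 2.1, 0.0, -0.001, 0.05, 1]
```

Call:
send_rows(
  plan=[
    [10, 31, 2, 0, 0, 0.05, 1],
    [12, 31, 2, 0, 0, 0.05, 1],
    [13, 30, 2, 0, 0, 0.05, 1],
    [14, 29, 2, 0, 0, 0.05, 1],
    [16, 29, 2, 0, 0, 0.05, 1],
  ],
)

```text
t: 6.8
tool_pos: [0.474, 0.2751, 0.1501]
tool_rot: [0.269, 0.963, 0.0, -0.002]
force: [0.4, -0.9, -1.5]
width: 0.46
```

Run:
```python
from bar import *
st(); p,y=tcp_at(LT+.045); print(p,y);go(p,y,g=1,n=3,mx=25); where()
```

```text
t 6.8 p [0.474  0.2751 0.1501] yaw 148.83 F [ 0.37 -0.93 -1.5 ] T [ 0.01 -0.02 -0.05] w 0.46
[0.48735282 0.26770484 0.0802    ] 149.4
0 [-5.2, 0.2, 23.3, -0.0, -0.001, -0.003, 1]
1 [-5.2, 0.2, 23.3, -0.0, -0.001, -0.003, 1]
2 [-5.1, 0.2, 23.3, -0.0, -0.001, -0.003, 1]
arc 359.5 lat -0.46 dz 69.87 yawerr -0.57 tool tilt [-0.0028  0.0016]
```

Call:
send_rows(
  plan=[
    [-5, 0, 23, 0, 0, -0.003, 1],
    [-5, 0, 23, 0, 0, -0.003, 1],
    [-5, 0, 23, 0, -0.002, -0.003, 1],
    [0, 0, 0, 0, 0, 0, 1],
  ],
)

```text
t: 7.2
tool_pos: [0.4857, 0.2721, 0.0783]
tool_rot: [0.262, 0.965, 0.0, -0.001]
force: [-0.4, 0.4, -2.4]
width: 0.461
```

Run:
```python
from bar import *
st(); where(); a=snap('scene','s5'); b=snap('top','t5'); c=snap('wrist','w6')
x0,y0=160,180; crop(a,'cs5',x0,y0,x0+160,y0+150,4); crop(b,'ct5',160,150,320,270,4.5)
```

```text
t 7.2 p [0.4857 0.2721 0.0783] yaw 149.57 F [-0.41  0.39 -2.38] T [-0.07  0.02  0.06] w 0.461
arc 353.0 lat 2.95 dz -1.90 yawerr 0.17 tool tilt [-0.0011  0.0013]
```

View pics/cs5.png

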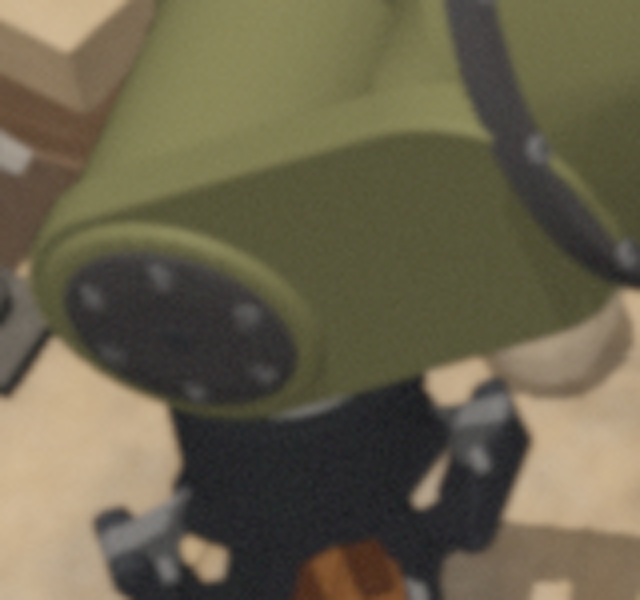

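View pics/ct5.png

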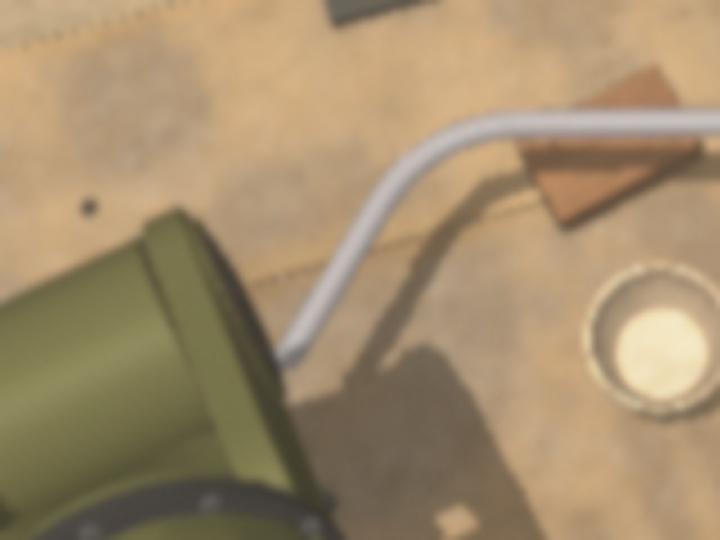

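View pics/w6.png

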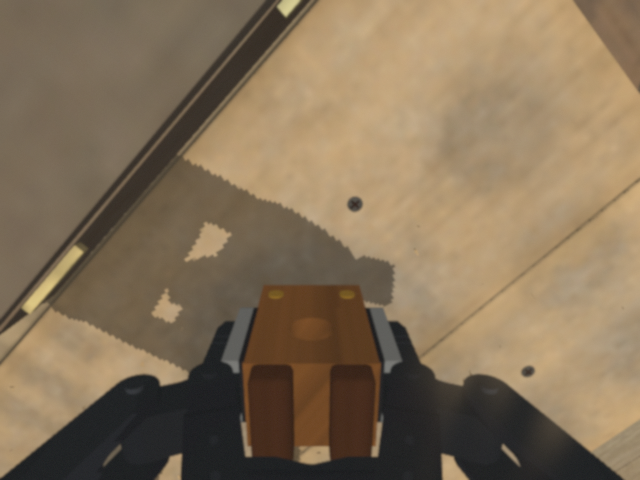

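Call:
send_rows(
  plan=[
    [0, -3, -30, 0, 0, 0, 1],
    [0, 0, -40, 0, 0, 0, 1],
    [-30, 0, -45, 0, 0, 0, 1],
    [-45, 0, -8, 0, 0, 0, 1],
    [-45, 0, 0, 0, 0, 0, 1],
  ],
)

```text
t: 7.85
tool_pos: [0.586, 0.2122, 0.2152]
tool_rot: [0.26, 0.966, 0.005, 0.005]
force: [0.2, 1.6, -2.0]
width: 0.459
```

Call:
send_rows(
  plan=[
    [-10, 0, 0, 0, 0, 0, 1],
    [0, 0, 0, 0, 0, 0, 1],
    [0, 0, 0, 0, 0, 0, 1],
  ],
)

```text
t: 8.15
tool_pos: [0.5979, 0.2043, 0.2196]
tool_rot: [0.262, 0.965, 0.007, 0.008]
force: [0.1, 0.0, -1.2]
width: 0.461
```

Run:
```python
from bar import *
st(); where(); c=snap('wrist','w7'); st()
```

```text
t 8.15 p [0.5979 0.2043 0.2196] yaw 149.64 F [ 0.1   0.01 -1.19] T [0.02 0.03 0.05] w 0.461
arc 222.0 lat 1.40 dz 139.43 yawerr 1.30 tool tilt [0.0187 0.0085]
t 8.2 p [0.5977 0.2046 0.2196] yaw 149.66 F [ 0.02  0.43 -0.72] T [-0.04 -0.02 -0.03] w 0.462
```

View pics/w7.png

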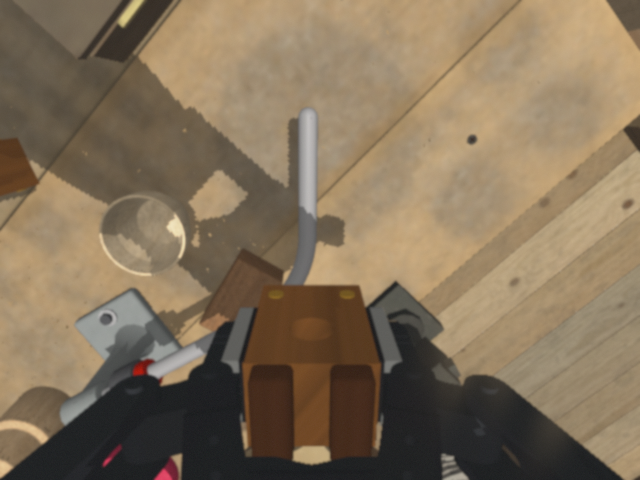

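Run:
```python
from bar import *
np.set_printoptions(precision=4,suppress=True,linewidth=200)
s=load('w7'); st(); 
for it in range(3):
    L=np.arange(.232,.296,.005); u,n,c=measure(s,X,L,12); m=u+n*c[:,:1]
print(np.c_[m,c])
W=np.array([at(s,a,b,.1) for a,b in m]); p,r=pose()
T=(r.inv().apply(W-p))*1000; print(T)
f=np.polyfit(W[:,0],W[:,1],1); print('dir',np.degrees(np.arctan2(f[0],1))+180)
q,_=barpts(L); V=R.from_euler('z',-X[2]).apply(W-[X[0],X[1],0]); print('lat err vs X', ((V-q)@np.array([.5,.866,0]))*1000)
# carriage from this image: face corners / bore
crop(s,'c9',230,270,400,470,3.5)
crop(s,'c10',270,95,350,175,7)
```

```text
t 8.2 p [0.5977 0.2046 0.2196] yaw 149.66 F [ 0.02  0.43 -0.72] T [-0.04 -0.02 -0.03] w 0.462
[[307.2627 225.0143   2.125   17.75  ]
 [307.0124 217.6166   1.875   18.25  ]
 [306.6371 210.1285   1.5     17.5   ]
 [306.7618 202.5483   1.625   17.75  ]
 [306.8864 194.8743   1.75    18.    ]
 [306.6361 187.1048   1.5     18.    ]
 [306.8858 179.2379   1.75    18.    ]
 [306.8854 171.2719   1.75    18.5   ]
 [306.7601 163.2048   1.625   18.75  ]
 [306.8847 155.0348   1.75    19.    ]
 [307.0094 146.7597   1.875   18.75  ]
 [307.009  138.3776   1.875   18.75  ]
 [307.0087 129.8864   1.875   18.75  ]]
[[  6.9298  -2.4297 119.4963]
 [ 11.9307  -2.5764 119.4346]
 [ 16.9317  -2.8018 119.3715]
 [ 21.9313  -2.7038 119.3139]
 [ 26.931   -2.6067 119.2563]
 [ 31.9315  -2.7481 119.1947]
 [ 36.931   -2.5729 119.1384]
 [ 41.9309  -2.556  119.0794]
 [ 46.9311  -2.6167 119.0192]
 [ 51.9309  -2.5221 118.9615]
 [ 56.9307  -2.4285 118.9038]
 [ 61.9307  -2.4121 118.8449]
 [ 66.9307  -2.3956 118.7859]]
dir 149.47032135802425
lat err vs X [1.3872 1.2166 0.9673 1.0415 1.1148 0.9496 1.101  1.0941 1.0095 1.0803 1.1501 1.1427 1.1353]
```

View pics/c9.png

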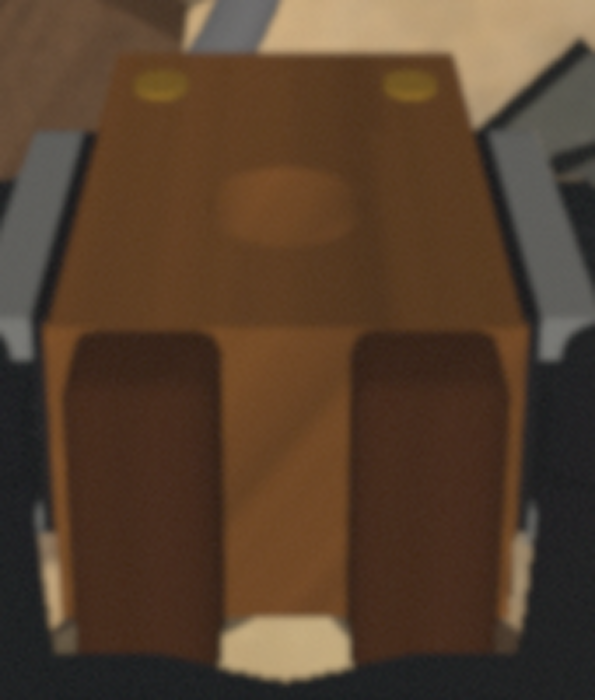

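View pics/c10.png

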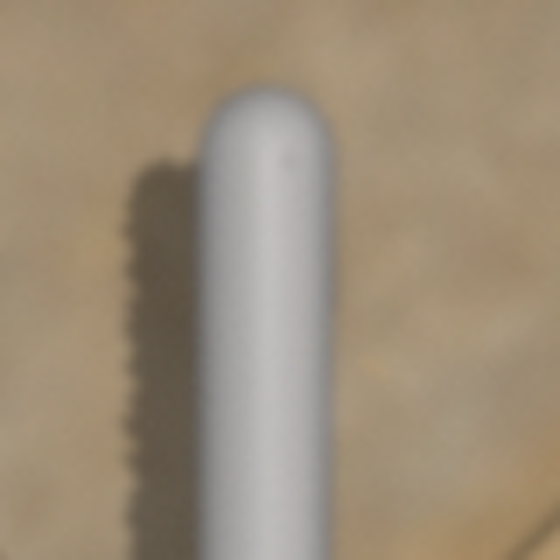

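```bash
sed -i 's/^X=.*BO/X=np.array([.6323,-.0087,np.radians(-.58)]); BO/' bar.py
python3 - <<'E'
from bar import *
p,y=tcp_at(LT+.03,dz=.139); go(p,y,g=1,mx=30); where()
E
```

```text
0 [28.2, -0.2, -0.2, 0.004, 0.003, 0.001, 1]
1 [28.2, -0.2, -0.2, 0.004, 0.003, 0.001, 1]
2 [28.2, -0.2, -0.1, 0.004, 0.003, 0.001, 1]
3 [28.2, -0.2, 0.0, 0.004, 0.003, 0.001, 1]
arc 222.0 lat 0.81 dz 139.44 yawerr 1.31 tool tilt [0.0187 0.0085]
```

Call:
send_rows(
  plan=[
    [28, 0, 0, 0.004, 0.003, 0, 1],
    [28, 0, 0, 0.004, 0.003, 0, 1],
    [28, 0, 0, 0.004, 0.003, 0, 1],
    [28, 0, 0, 0.004, 0.003, 0, 1],
    [0, 0, 0, 0, 0, 0, 1],
  ],
)

```text
t: 8.7
tool_pos: [0.4923, 0.2658, 0.2193]
tool_rot: [0.26, 0.966, 0.0, -0.001]
force: [0.7, -0.2, -1.7]
width: 0.465
```

Run:
```python
from bar import *
where();p,y=tcp_at(LT+.03,dz=.0); go(p,y,g=1,mx=25)
```

```text
arc 343.5 lat 0.21 dz 139.10 yawerr 0.49 tool tilt [-0.0015  0.0008]
0 [-1.6, -0.0, 23.2, -0.0, -0.0, 0.001, 1]
1 [-1.6, -0.0, 23.2, -0.0, -0.0, 0.001, 1]
2 [-1.6, -0.0, 23.2, -0.0, -0.0, 0.001, 1]
3 [-1.6, -0.0, 23.2, -0.0, -0.0, 0.001, 1]
4 [-1.6, -0.0, 23.2, -0.0, -0.0, 0.001, 1]
5 [-1.6, -0.0, 23.2, -0.0, -0.0, 0.001, 1]
```

Call:
send_rows(
  plan=[
    [0, 0, 24, 0, 0, 0.003, 1],
    [0, 0, 26, 0, 0, 0.003, 1],
    [0, 0, 26, 0, 0, 0, 1],
    [0, 0, 26, 0, 0, 0, 1],
    [0, 0, 20, 0, 0, 0, 1],
  ],
)

```text
t: 9.2
tool_pos: [0.4897, 0.2698, 0.0984]
tool_rot: [0.259, 0.966, 0.003, 0.002]
force: [0.3, 0.7, -0.9]
width: 0.46
```

Call:
send_rows(
  plan=[
    [0, 0, 8, 0, 0, 0, 1],
    [0, 0, 3, 0, 0, 0, 1],
  ],
)

```text
t: 9.4
tool_pos: [0.4881, 0.27, 0.0854]
tool_rot: [0.259, 0.966, 0.002, 0.001]
force: [1.0, 0.4, -0.4]
width: 0.464
```

Run:
```python
from bar import *
st();where();p,y=tcp_at(LT+.03,dz=.0); go(p,y,g=1,mx=25)
```

```text
t 9.4 p [0.4881 0.27   0.0854] yaw 150.03 F [ 1.05  0.43 -0.41] T [0.02 0.06 0.  ] w 0.464
arc 349.5 lat 1.66 dz 5.25 yawerr 0.61 tool tilt [0.0034 0.0032]
0 [-15.0, -1.9, 5.3, 0.004, 0.001, 0.011, 1]
```

Call:
send_rows(
  plan=[
    [-3, -2, 5, 0.004, 0.001, 0.011, 1],
    [-4, 0, 0, 0, 0, 0, 1],
    [0, 0, 0, 0, 0, 0, 1],
  ],
)

```text
t: 9.7
tool_pos: [0.4941, 0.2649, 0.0821]
tool_rot: [0.264, 0.965, 0.001, 0.001]
force: [-0.2, -0.0, -1.8]
width: 0.459
```

Run:
```python
from bar import *
st();where();p,y=tcp_at(LT+.02,dz=.0); go(p,y,g=1,n=1)
```

```text
t 9.7 p [0.4941 0.2649 0.0821] yaw 149.38 F [-0.21 -0.02 -1.8 ] T [-0.05  0.04 -0.02] w 0.459
arc 341.5 lat 0.35 dz 1.96 yawerr -0.04 tool tilt [0.0027 0.0011]
0 [-17.2, -0.4, 2.0, 0.002, 0.002, -0.001, 1]
```

Call:
send_rows(
  plan=[
    [-6, -0.4, 1.5, 0.002, 0.002, 0, 1],
    [-6, 0, 0.5, 0, 0, 0, 1],
  ],
)

```text
t: 9.9
tool_pos: [0.5052, 0.2584, 0.0812]
tool_rot: [0.264, 0.965, 0.001, 0.001]
force: [-0.4, -0.0, -2.4]
width: 0.46
```

Run:
```python
from bar import *
st();where();p,y=tcp_at(LT+.010,dz=.0); go(p,y,g=1,n=1)
```

```text
t 9.9 p [0.5052 0.2584 0.0812] yaw 149.4 F [-0.4  -0.04 -2.38] T [-0.   -0.04 -0.  ] w 0.46
arc 328.5 lat 0.37 dz 1.05 yawerr -0.02 tool tilt [0.0014 0.0011]
0 [-14.4, -0.4, 1.1, 0.002, 0.001, -0.0, 1]
```

Call:
send_rows(
  plan=[
    [-1, -0.6, 1.4, 0.002, 0.001, 0, 1],
    [-3, 0, 0, 0, 0, 0, 1],
  ],
)

```text
t: 10.1
tool_pos: [0.5093, 0.2553, 0.08]
tool_rot: [0.264, 0.964, -0.0, -0.0]
force: [-0.0, 0.8, -2.0]
width: 0.463
```

Run:
```python
from bar import *
st();where();p,y=tcp_at(LT+.010,dz=.0); go(p,y,g=1,n=1)
```

```text
t 10.1 p [0.5093 0.2553 0.08  ] yaw 149.37 F [-0.    0.85 -2.04] T [ 0.07  0.06 -0.04] w 0.463
arc 323.5 lat -0.24 dz -0.21 yawerr -0.05 tool tilt [-0. -0.]
0 [-9.3, 0.2, -0.2, -0.0, -0.0, -0.001, 1]
```

Call:
send_rows(
  plan=[
    [-3, 0.2, 0, 0, 0, 0, 1],
    [-3, 0, 0, 0, 0, 0, 1],
    [-3, 0, 0, 0, 0, 0, 1],
  ],
)

```text
t: 10.4
tool_pos: [0.5178, 0.2504, 0.08]
tool_rot: [0.264, 0.964, -0.0, -0.0]
force: [-0.1, 0.6, -1.1]
width: 0.459
```

Run:
```python
from bar import *
st();where();a=snap('top','t6');crop(a,'ct6',160,150,320,270,4.5)
```

```text
t 10.4 p [0.5178 0.2504 0.08  ] yaw 149.36 F [-0.06  0.6  -1.08] T [ 0.   -0.01  0.01] w 0.459
arc 314.0 lat -0.03 dz -0.21 yawerr -0.06 tool tilt [-0.0001 -0.    ]
```

View pics/ct6.png

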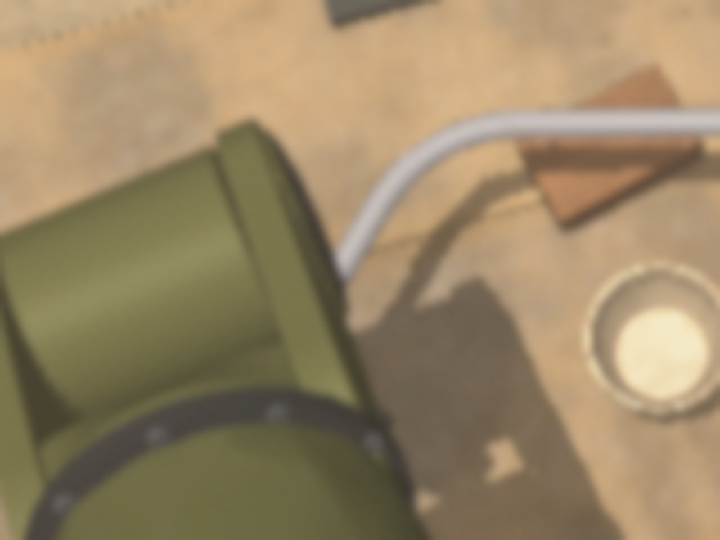

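Call:
send_rows(
  plan=[
    [-3, 0, 0, 0, 0, 0, 1],
    [-4, 0, 0, 0, 0, 0, 1],
    [-4, 0, 0, 0, 0, 0, 1],
    [-4, 0, 0, 0, 0, 0, 1],
  ],
)

```text
t: 10.85
tool_pos: [0.5319, 0.2422, 0.08]
tool_rot: [0.264, 0.965, -0.0, 0.0]
force: [-0.5, -0.6, -2.2]
width: 0.462
```

Run:
```python
from bar import *
st();where();a=snap('wrist','w8')
```

```text
t 10.85 p [0.5319 0.2422 0.08  ] yaw 149.38 F [-0.51 -0.58 -2.18] T [-0.01 -0.01  0.05] w 0.462
arc 297.5 lat -0.02 dz -0.16 yawerr -0.04 tool tilt [ 0.     -0.0001]
```

View pics/w8.png

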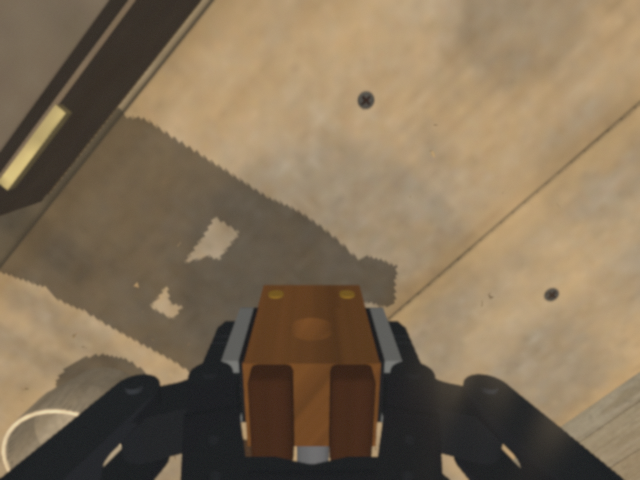

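Call:
send_rows(
  plan=[
    [-4, 0, 0, 0, 0, 0, 1],
    [-5, 0, 0, 0, 0, 0, 1],
    [-5, 0, 0, 0, 0, 0, 1],
    [-5, 0, 0, 0, 0, 0, 1],
    [-5, 0, 0, 0, 0, 0, 1],
  ],
)

```text
t: 11.4
tool_pos: [0.5546, 0.2287, 0.08]
tool_rot: [0.264, 0.964, -0.0, 0.0]
force: [-0.2, -0.7, -2.0]
width: 0.459
```

Run:
```python
from bar import *
st();where();a=snap('wrist','w9');crop(a,'c11',230,270,400,470,3)
```

```text
t 11.4 p [0.5546 0.2287 0.08  ] yaw 149.37 F [-0.15 -0.74 -2.  ] T [0.01 0.04 0.02] w 0.459
arc 271.0 lat -0.09 dz -0.17 yawerr -0.05 tool tilt [ 0.0002 -0.0001]
```

View pics/c11.png

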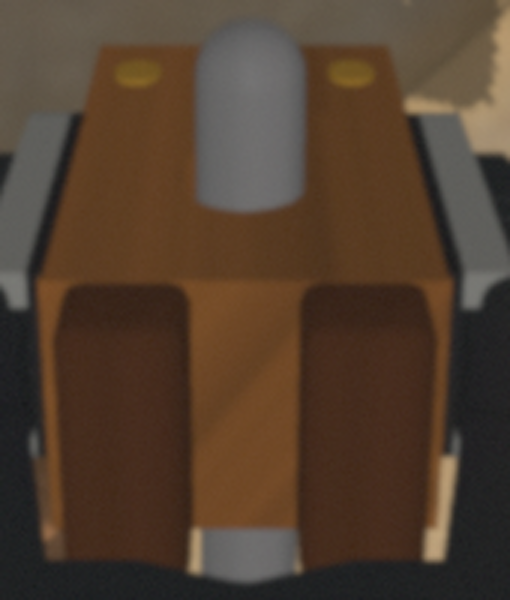

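```bash
cat >> bar.py <<'E'
def best(l):
    q,t=barpts(np.linspace(l-.015,l+.015,31)); c=barpts([l])[0][0]; th0=np.arctan2(barpts([l])[1][0][1],barpts([l])[1][0][0])
    from scipy.optimize import minimize
    def dev(v):
        n=np.array([np.sin(th0+v[0]),-np.cos(th0+v[0]),0]); d=(q-c)@n*1000; return d
    o=min(np.linspace(-.3,.3,601),key=lambda a:np.ptp(dev([a]))); d=dev([o]); off=(d.max()+d.min())/2
    n=np.array([np.sin(th0+o),-np.cos(th0+o),0]); return c+n*off/1000, th0+o, np.ptp(d)/2
def tgt(l):
    b,th,_=best(l); P=world(b,X); y=th+X[2]; return P-down(y).apply(BO),y
def plan(ls):
    p,r=pose()
    for l in ls:
        tp,y=tgt(l); tr=down(y); d=r.inv().apply(tp-p)*1000; rv=(r.inv()*tr).as_rotvec(); print(l,[*np.round(d,1).tolist(),*np.round(rv,3).tolist(),1]); p,r=tp,tr
def rep():
    st(); p,r=pose(); b=p+r.apply(BO); c=R.from_euler('z',-X[2]).apply(b-[X[0],X[1],0]); L=np.arange(.05,.31,.0005);q,t=barpts(L); i=np.argmin(np.linalg.norm((q-c)[:,:2],axis=1))
    bb,th,h=best(L[i]); n=np.array([np.sin(th),-np.cos(th),0]); yt=np.degrees(th+X[2])
    s=get_state(); F=R.from_euler('z',-(th+X[2])).apply(s['force'])
    print('arc %.1f lat %.2f dz %.2f yawerr %.2f half %.2f'%(L[i]*1000,(c-bb)@n*1000,(c[2]-.1)*1000,(tyaw()-yt+180)%360-180,h),'tilt',np.round(r.inv().apply([0,0,-1])[:2],4),'Falong/lat/z',np.round(F,1))
E
python3 - <<'E'
from bar import *
rep(); plan([.266,.260,.254,.248,.242]); print([np.round(best(l)[2],2) for l in np.arange(.13,.25,.01)])
E
```

```text
t 11.45 p [0.5551 0.2283 0.0801] yaw 149.34 F [-0.31 -0.55 -2.34] T [-0.02 -0.07  0.04] w 0.461
arc 270.5 lat -0.15 dz -0.14 yawerr -0.08 half 0.00 tilt [ 0.0005 -0.0002] Falong/lat/z [-0.   0.6 -2.3]
0.266 [-4.4, 0.1, -0.1, 0.0, 0.001, -0.001, 1]
0.26 [-6.0, 0.0, 0.0, 0.0, 0.0, 0.0, 1]
0.254 [-6.0, -0.0, -0.0, 0.0, 0.0, 0.0, 1]
0.248 [-6.0, -0.0, -0.0, 0.0, 0.0, 0.0, 1]
0.242 [-6.0, 0.0, 0.0, 0.0, 0.0, 0.0, 1]
[np.float64(0.0), np.float64(0.07), np.float64(0.45), np.float64(0.76), np.float64(0.8), np.float64(0.8), np.float64(0.8), np.float64(0.8), np.float64(0.8), np.float64(0.58), np.float64(0.18), np.float64(0.0)]
```

Call:
send_rows(
  plan=[
    [-4.5, 0.1, 0, 0, 0, -0.001, 1],
    [-6, 0, 0, 0, 0, 0, 1],
    [-6, 0, 0, 0, 0, 0, 1],
    [-6, 0, 0, 0, 0, 0, 1],
    [-6, 0, 0, 0, 0, 0, 1],
  ],
)

```text
t: 11.95
tool_pos: [0.5815, 0.2128, 0.08]
tool_rot: [0.264, 0.965, -0.0, 0.0]
force: [-0.1, 0.6, -1.2]
width: 0.459
```

Run:
```python
from bar import *
rep(); plan([.239,.236,.233,.230,.227]);
```

```text
t 11.95 p [0.5815 0.2128 0.08  ] yaw 149.42 F [-0.1   0.63 -1.19] T [-0.04 -0.   -0.  ] w 0.459
arc 240.0 lat -0.07 dz -0.20 yawerr 0.00 half 0.00 tilt [ 0.0003 -0.    ] Falong/lat/z [ 0.4 -0.5 -1.2]
0.239 [-0.8, 0.1, -0.2, 0.0, 0.0, 0.0, 1]
0.236 [-3.0, -0.0, -0.0, 0.0, -0.0, 0.001, 1]
0.233 [-3.0, 0.0, 0.0, 0.0, -0.0, 0.005, 1]
0.23 [-3.0, 0.0, 0.0, -0.0, -0.0, 0.01, 1]
0.227 [-3.0, 0.0, 0.0, -0.0, -0.0, 0.014, 1]
```

Call:
send_rows(
  plan=[
    [-1, 0.1, -0.2, 0, 0, 0, 1],
    [-3, 0, 0, 0, 0, 0.001, 1],
    [-3, 0, 0, 0, 0, 0.005, 1],
    [-3, 0, 0, 0, 0, 0.01, 1],
    [-3, 0, 0, 0, 0, 0.014, 1],
  ],
)

```text
t: 12.45
tool_pos: [0.5939, 0.2054, 0.0801]
tool_rot: [0.279, 0.96, -0.0, 0.0]
force: [-0.0, -0.4, -1.6]
width: 0.463
```

Run:
```python
from bar import *
rep(); plan([.224,.221,.218,.215,.212]);
```

```text
t 12.45 p [0.5939 0.2054 0.0801] yaw 147.58 F [-0.04 -0.36 -1.62] T [-0.01  0.    0.  ] w 0.463
arc 225.5 lat -0.01 dz -0.09 yawerr 0.39 half 0.36 tilt [0.0002 0.0001] Falong/lat/z [-0.2  0.3 -1.6]
0.224 [-1.4, 0.1, -0.1, -0.0, 0.0, 0.017, 1]
0.221 [-3.0, 0.0, 0.0, 0.0, -0.0, 0.022, 1]
0.218 [-3.0, 0.0, 0.0, 0.0, -0.0, 0.027, 1]
0.215 [-3.0, 0.0, 0.0, -0.0, -0.0, 0.032, 1]
0.212 [-3.0, 0.1, 0.0, 0.0, -0.0, 0.035, 1]
```

Call:
send_rows(
  plan=[
    [-1.5, 0.1, 0, 0, 0, 0.018, 1],
    [-3, 0, 0, 0, 0, 0.023, 1],
    [-3, 0, 0, 0, 0, 0.028, 1],
    [-3, 0, 0, 0, 0, 0.033, 1],
  ],
)

```text
t: 12.85
tool_pos: [0.6033, 0.1992, 0.0801]
tool_rot: [0.332, 0.943, -0.0, 0.0]
force: [0.2, 0.0, -2.0]
width: 0.462
```

Run:
```python
from bar import *
rep(); plan([.213,.210,.207,.204,.201]);
```

```text
t 12.85 p [0.6033 0.1992 0.0801] yaw 141.26 F [ 0.17  0.03 -2.03] T [-0.    0.03  0.06] w 0.462
arc 214.0 lat 0.02 dz -0.06 yawerr -0.09 half 0.75 tilt [0.0002 0.0001] Falong/lat/z [-0.1 -0.1 -2. ]
0.213 [-1.0, 0.0, -0.1, -0.0, 0.0, 0.01, 1]
0.21 [-3.0, 0.1, 0.0, -0.0, -0.0, 0.039, 1]
0.207 [-3.0, 0.1, 0.0, -0.0, -0.0, 0.042, 1]
0.204 [-3.0, 0.1, 0.0, 0.0, -0.0, 0.043, 1]
0.201 [-3.0, 0.1, 0.0, -0.0, -0.0, 0.043, 1]
```

Tracking is within 0.1 mm with no contact force, so I continue.

Call:
send_rows(
  plan=[
    [-1, 0, 0, 0, 0, 0.011, 1],
    [-3, 0.1, 0, 0, 0, 0.039, 1],
    [-3, 0.1, 0, 0, 0, 0.042, 1],
    [-3, 0.1, 0, 0, 0, 0.043, 1],
    [-3, 0.1, 0, 0, 0, 0.043, 1],
  ],
)

```text
t: 13.35
tool_pos: [0.6136, 0.1902, 0.08]
tool_rot: [0.419, 0.908, -0.0, -0.0]
force: [0.4, 0.1, -1.2]
width: 0.464
```

Run:
```python
from bar import *
rep(); plan([.199,.196,.193,.190,.187]);
```

```text
t 13.35 p [0.6136 0.1902 0.08  ] yaw 130.5 F [ 0.44  0.08 -1.17] T [-0.02  0.09 -0.02] w 0.464
arc 200.0 lat -0.04 dz -0.17 yawerr 0.15 half 0.80 tilt [0.0001 0.0002] Falong/lat/z [-0.2 -0.4 -1.2]
0.199 [-1.2, 0.1, -0.2, -0.0, 0.0, 0.017, 1]
0.196 [-3.0, 0.1, 0.0, 0.0, -0.0, 0.043, 1]
0.193 [-3.0, 0.1, 0.0, -0.0, -0.0, 0.043, 1]
0.19 [-3.0, 0.1, 0.0, 0.0, -0.0, 0.043, 1]
0.187 [-3.0, 0.1, 0.0, -0.0, -0.0, 0.043, 1]
```

Call:
send_rows(
  plan=[
    [-1.2, 0.1, -0.1, 0, 0, 0.018, 1],
    [-3, 0.1, 0, 0, 0, 0.043, 1],
    [-3, 0.1, 0, 0, 0, 0.043, 1],
    [-3, 0.1, 0, 0, 0, 0.043, 1],
    [-3, 0.1, 0, 0, 0, 0.043, 1],
  ],
)

```text
t: 13.85
tool_pos: [0.6219, 0.1797, 0.0801]
tool_rot: [0.506, 0.863, -0.0, -0.0]
force: [0.8, -0.8, -0.9]
width: 0.463
```

Run:
```python
from bar import *
rep(); plan([.185,.182,.179,.176,.173]); a=snap('wrist','w10');crop(a,'c12',230,270,400,470,3)
```

```text
t 13.85 p [0.6219 0.1797 0.0801] yaw 119.22 F [ 0.83 -0.85 -0.9 ] T [-0.01 -0.01  0.01] w 0.463
arc 186.5 lat -0.08 dz -0.11 yawerr -0.08 half 0.80 tilt [-0.0001  0.0004] Falong/lat/z [-1.1 -0.3 -0.9]
0.185 [-1.6, 0.2, -0.1, -0.0, -0.0, 0.02, 1]
0.182 [-3.0, 0.1, 0.0, 0.0, -0.0, 0.043, 1]
0.179 [-3.0, 0.1, 0.0, -0.0, -0.0, 0.043, 1]
0.176 [-3.0, 0.1, 0.0, -0.0, -0.0, 0.043, 1]
0.173 [-3.0, 0.1, 0.0, -0.0, -0.0, 0.043, 1]
```

View pics/c12.png

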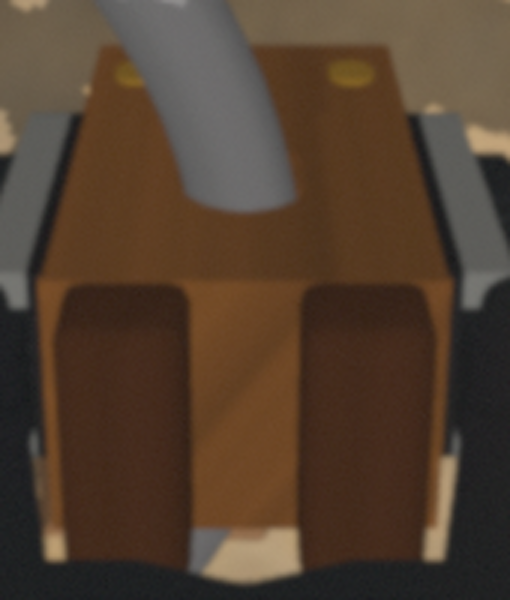

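Call:
send_rows(
  plan=[
    [-1.6, 0.2, -0.1, 0, 0, 0.021, 1],
    [-3, 0.1, 0, 0, 0, 0.043, 1],
    [-3, 0.1, 0, 0, 0, 0.043, 1],
    [-3, 0.1, 0, 0, 0, 0.043, 1],
    [-3, 0.1, 0, 0, 0, 0.043, 1],
  ],
)

```text
t: 14.4
tool_pos: [0.6283, 0.1674, 0.0802]
tool_rot: [0.589, 0.808, -0.0, -0.0]
force: [-0.0, -0.4, -1.1]
width: 0.46
```

Run:
```python
from bar import *
rep(); plan([.171,.168,.165,.162,.159]);
```

```text
t 14.4 p [0.6283 0.1674 0.0802] yaw 107.76 F [-0.04 -0.38 -1.06] T [-0.03  0.07 -0.05] w 0.46
arc 172.5 lat -0.06 dz 0.01 yawerr -0.07 half 0.80 tilt [-0.0001  0.0006] Falong/lat/z [-0.4  0.2 -1.1]
0.171 [-1.6, 0.1, 0.0, -0.001, -0.0, 0.02, 1]
0.168 [-3.0, 0.1, 0.0, 0.0, -0.0, 0.043, 1]
0.165 [-3.0, 0.1, 0.0, -0.0, -0.0, 0.043, 1]
0.162 [-3.0, 0.1, 0.0, -0.0, -0.0, 0.041, 1]
0.159 [-3.0, 0.1, 0.0, 0.0, -0.0, 0.037, 1]
```

Call:
send_rows(
  plan=[
    [-1.6, 0.1, 0, -0.001, 0, 0.021, 1],
    [-3, 0.1, 0, 0, 0, 0.043, 1],
    [-3, 0.1, 0, 0, 0, 0.043, 1],
    [-3, 0.1, 0, 0, 0, 0.041, 1],
    [-3, 0.1, 0, 0, 0, 0.037, 1],
  ],
)

```text
t: 14.9
tool_pos: [0.6318, 0.1543, 0.0801]
tool_rot: [0.663, 0.748, 0.0, -0.0]
force: [0.2, 0.3, -1.0]
width: 0.46
```

Run:
```python
from bar import *
rep(); plan([.157,.154,.151,.148,.145,.142,.139]);
```

```text
t 14.9 p [0.6318 0.1543 0.0801] yaw 96.91 F [ 0.25  0.26 -0.98] T [ 0.01 -0.03  0.03] w 0.46
arc 159.0 lat -0.32 dz -0.05 yawerr -0.34 half 0.74 tilt [-0.0003 -0.0004] Falong/lat/z [ 0.2 -0.3 -1. ]
0.157 [-1.9, 0.4, -0.1, 0.0, -0.0, 0.016, 1]
0.154 [-3.0, 0.1, 0.0, 0.0, -0.0, 0.029, 1]
0.151 [-3.0, 0.1, 0.0, 0.0, -0.0, 0.025, 1]
0.148 [-3.0, 0.1, 0.0, 0.0, -0.0, 0.021, 1]
0.145 [-3.0, 0.1, 0.0, 0.0, -0.0, 0.016, 1]
0.142 [-3.0, 0.0, 0.0, 0.0, -0.0, 0.013, 1]
0.139 [-3.0, 0.0, 0.0, -0.0, -0.0, 0.008, 1]
```

Call:
send_rows(
  plan=[
    [-2, 0.4, 0, 0, 0, 0.015, 1],
    [-3, 0.1, 0, 0, 0, 0.029, 1],
    [-3, 0.1, 0, 0, 0, 0.025, 1],
    [-3, 0.1, 0, 0, 0, 0.021, 1],
    [-3, 0.1, 0, 0, 0, 0.017, 1],
  ],
)

```text
t: 15.4
tool_pos: [0.6336, 0.1397, 0.0802]
tool_rot: [0.704, 0.71, 0.0, -0.0]
force: [0.2, 0.0, -2.0]
width: 0.459
```

Run:
```python
from bar import *
rep(); plan([.142,.139,.136,.133,.13,.125]);
```

```text
t 15.4 p [0.6336 0.1397 0.0802] yaw 90.47 F [ 0.23  0.01 -2.02] T [ 0.02 -0.06 -0.02] w 0.459
arc 144.0 lat -0.04 dz -0.04 yawerr -0.04 half 0.21 tilt [-0.0004 -0.0004] Falong/lat/z [ 0.  -0.2 -2. ]
0.142 [-2.1, 0.1, -0.0, 0.0, -0.0, 0.007, 1]
0.139 [-3.0, 0.0, 0.0, -0.0, -0.0, 0.008, 1]
0.136 [-3.0, 0.0, 0.0, 0.0, -0.0, 0.003, 1]
0.133 [-3.0, 0.0, 0.0, 0.0, 0.0, 0.0, 1]
0.13 [-3.0, -0.0, -0.0, 0.0, 0.0, 0.0, 1]
0.125 [-5.0, 0.0, 0.0, 0.0, 0.0, 0.0, 1]
```

Call:
send_rows(
  plan=[
    [-2, 0.1, 0, 0, 0, 0.007, 1],
    [-3, 0, 0, 0, 0, 0.008, 1],
    [-3, 0, 0, 0, 0, 0.003, 1],
    [-3, 0, 0, 0, 0, 0, 1],
    [-4, 0, 0, 0, 0, 0, 1],
  ],
)

```text
t: 15.9
tool_pos: [0.6336, 0.1234, 0.0802]
tool_rot: [0.711, 0.703, 0.0, 0.0]
force: [0.8, -0.5, -1.8]
width: 0.465
```

Run:
```python
from bar import *
rep(); plan([.120,.114,.108,.102,.096,.09,.084]); a=snap('top','t8');b=snap('scene','s8'); crop(a,'ct8',220,120,400,260,4); crop(b,'cs8',180,140,340,280,4); c=snap('wrist','w11')
```

```text
t 15.9 p [0.6336 0.1234 0.0802] yaw 89.34 F [ 0.76 -0.55 -1.79] T [-0.04  0.02  0.03] w 0.465
arc 128.0 lat -0.04 dz -0.02 yawerr -0.08 half 0.00 tilt [-0.0004 -0.0004] Falong/lat/z [-0.5 -0.8 -1.8]
0.12 [-7.9, 0.0, -0.0, 0.0, -0.0, -0.001, 1]
0.114 [-6.0, 0.0, 0.0, 0.0, 0.0, 0.0, 1]
0.108 [-6.0, 0.0, 0.0, 0.0, 0.0, 0.0, 1]
0.102 [-6.0, 0.0, 0.0, 0.0, 0.0, 0.0, 1]
0.096 [-6.0, 0.0, 0.0, 0.0, 0.0, 0.0, 1]
0.09 [-6.0, 0.0, 0.0, 0.0, 0.0, 0.0, 1]
0.084 [-6.0, 0.0, 0.0, 0.0, 0.0, 0.0, 1]
```

View pics/ct8.png

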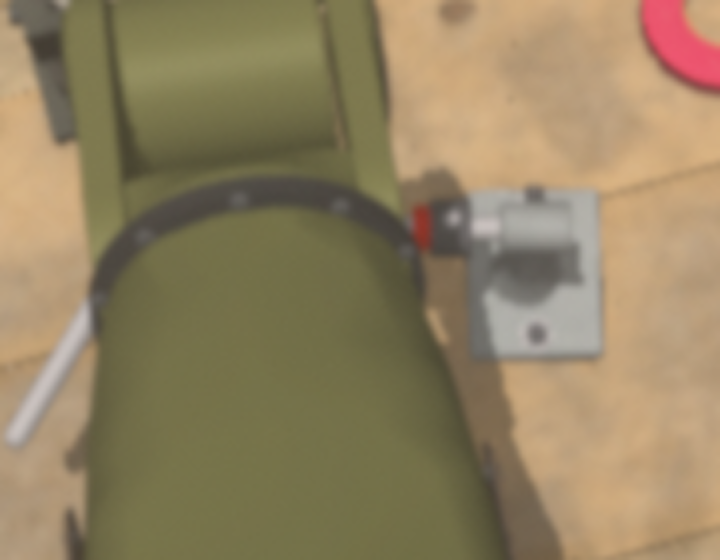

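View pics/cs8.png

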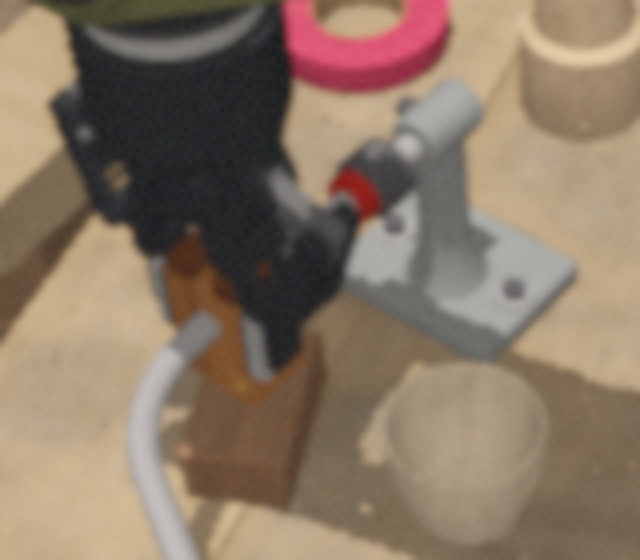

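View pics/w11.png

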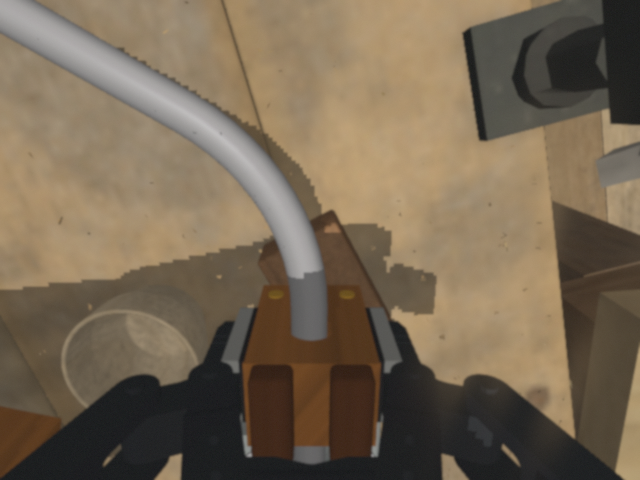

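Call:
send_rows(
  plan=[
    [-7, 0, 0, 0, 0, 0, 1],
    [-7, 0, 0, 0, 0, 0, 1],
    [-7, 0, 0, 0, 0, 0, 1],
    [-7, 0, 0, 0, 0, 0, 1],
    [-7, 0, 0, 0, 0, 0, 1],
  ],
)

```text
t: 16.55
tool_pos: [0.6332, 0.0862, 0.0802]
tool_rot: [0.711, 0.703, 0.0, 0.0]
force: [0.2, 0.7, -1.7]
width: 0.465
```

Run:
```python
from bar import *
rep(); plan([.085,.08]); a=snap('top','t9');crop(a,'ct9',220,120,400,260,4)
```

```text
t 16.55 p [0.6332 0.0862 0.0802] yaw 89.36 F [ 0.19  0.65 -1.65] T [0.01 0.07 0.02] w 0.465
arc 90.5 lat -0.12 dz -0.01 yawerr -0.06 half 0.00 tilt [-0.0005 -0.0005] Falong/lat/z [ 0.7 -0.2 -1.7]
0.085 [-5.6, 0.1, -0.0, 0.001, -0.0, -0.001, 1]
0.08 [-5.0, -0.0, -0.0, 0.0, 0.0, 0.0, 1]
```

Call:
send_rows(
  plan=[
    [-5, 0.1, 0, 0, 0, 0, 1],
    [-4, 0, 0, 0, 0, 0, 1],
    [-3, 0, 0, 0, 0, 0, 1],
  ],
)

```text
t: 16.9
tool_pos: [0.6332, 0.0719, 0.0802]
tool_rot: [0.711, 0.703, 0.0, 0.0]
force: [0.3, -0.9, -1.2]
width: 0.463
```

Call:
send_rows(
  plan=[
    [-2, 0, 0, 0, 0, 0, 1],
    [-2, 0, 0, 0, 0, 0, 1],
  ],
)

```text
t: 17.1
tool_pos: [0.6331, 0.0683, 0.0802]
tool_rot: [0.711, 0.703, 0.001, -0.0]
force: [0.1, 4.9, -1.8]
width: 0.458
```

Call:
send_rows(
  plan=[
    [-1.5, 0, 0, 0, 0, 0, 1],
    [-1.5, 0, 0, 0, 0, 0, 1],
  ],
)

```text
t: 17.3
tool_pos: [0.6331, 0.0664, 0.0803]
tool_rot: [0.711, 0.703, 0.001, -0.001]
force: [0.0, 4.9, -2.3]
width: 0.463
```

Run:
```python
from bar import *
rep();
```

```text
t 17.3 p [0.6331 0.0664 0.0803] yaw 89.36 F [ 0.    4.92 -2.25] T [ 0.83 -0.06 -0.03] w 0.463
arc 70.5 lat 0.02 dz 0.08 yawerr -0.06 half 0.00 tilt [-0.003  -0.0009] Falong/lat/z [ 4.9  0.  -2.3]
```

Call:
send_rows(
  plan=[
    [-2, 0, 0, 0, 0.002, 0, 1],
    [-2, 0, 0, 0, 0, 0, 1],
  ],
)

```text
t: 17.5
tool_pos: [0.633, 0.0638, 0.0804]
tool_rot: [0.711, 0.704, 0.003, -0.002]
force: [0.1, 4.9, -2.0]
width: 0.465
```

Run:
```python
from bar import *
rep(); plan([.068])
```

```text
t 17.5 p [0.633  0.0638 0.0804] yaw 89.42 F [ 0.06  4.87 -1.97] T [ 0.8  -0.04 -0.03] w 0.465
arc 68.0 lat -0.01 dz 0.12 yawerr 0.00 half 0.00 tilt [-0.0067 -0.0012] Falong/lat/z [ 4.9 -0.  -2. ]
0.068 [-0.2, -0.0, 0.2, 0.001, -0.007, 0.0, 1]
```

Call:
send_rows(
  plan=[
    [-2, 0, 0.1, 0, -0.006, 0, 1],
    [-2, 0, 0.1, 0, -0.003, 0, 1],
  ],
)

```text
t: 17.7
tool_pos: [0.633, 0.0621, 0.0802]
tool_rot: [0.71, 0.704, 0.001, 0.0]
force: [1.5, 20.2, -0.8]
width: 0.465
```

Run:
```python
from bar import *
rep(); plan([.065])
```

```text
t 17.7 p [0.633  0.0621 0.0802] yaw 89.48 F [ 1.47 20.24 -0.77] T [ 3.13 -0.05 -0.14] w 0.465
arc 66.5 lat -0.05 dz 0.04 yawerr 0.06 half 0.00 tilt [-0.0007 -0.0016] Falong/lat/z [20.3 -1.3 -0.8]
0.065 [-1.5, 0.0, 0.0, 0.002, -0.001, 0.001, 1]
```

Call:
send_rows(
  plan=[
    [0.7, 0, 0, 0, 0, 0, 1],
  ],
)

```text
t: 17.8
tool_pos: [0.633, 0.0633, 0.0803]
tool_rot: [0.71, 0.704, 0.001, 0.0]
force: [0.2, 0.7, -1.8]
width: 0.465
```

Run:
```python
from bar import *
rep(); a=snap('scene','s10');crop(a,'cs10',200,130,340,250,5);b=snap('top','t10');crop(b,'ct10',240,120,400,240,4.5)
```

```text
t 17.8 p [0.633  0.0633 0.0803] yaw 89.51 F [ 0.19  0.71 -1.79] T [-0.01  0.01 -0.09] w 0.465
arc 67.5 lat -0.07 dz 0.08 yawerr 0.09 half 0.00 tilt [-0.0009 -0.0017] Falong/lat/z [ 0.7 -0.2 -1.8]
```

View pics/cs10.png

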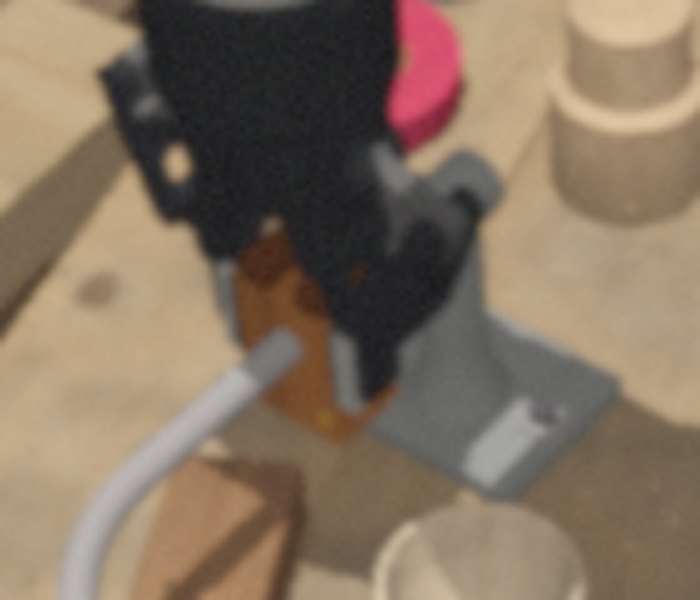

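View pics/ct10.png

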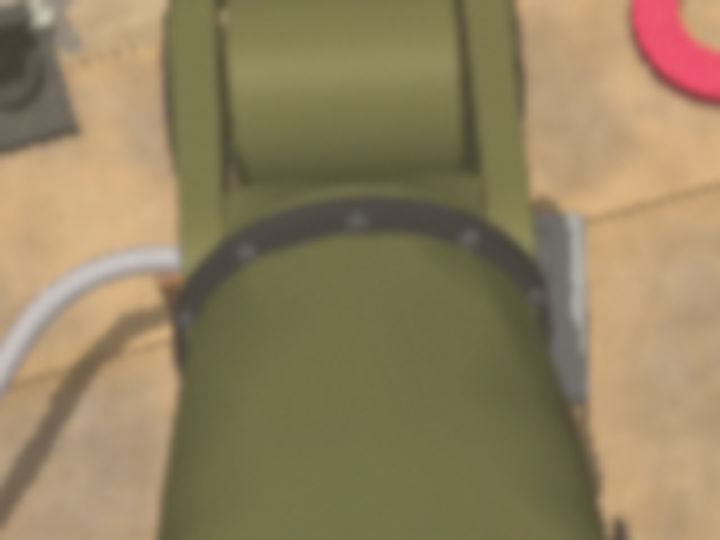

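Call:
send_rows(
  plan=[
    [0, 0, 0, 0, 0, 0, 0.5],
    [0, 0, 0, 0, 0, 0, 0.4],
    [0, 0, 0, 0, 0, 0, 0.3],
    [0, 0, 0, 0, 0, 0, 0.3],
  ],
)

```text
t: 18.3
tool_pos: [0.6334, 0.0621, 0.0808]
tool_rot: [0.71, 0.704, 0.001, 0.001]
force: [-0.2, -0.4, 0.3]
width: 0.698
```

Run:
```python
from bar import *
rep(); a=snap('wrist','w12')
```

```text
t 18.3 p [0.6334 0.0621 0.0808] yaw 89.48 F [-0.24 -0.38  0.26] T [-0.01 -0.04 -0.04] w 0.698
arc 66.5 lat 0.30 dz 0.63 yawerr 0.06 half 0.00 tilt [ 0.0003 -0.0027] Falong/lat/z [-0.4  0.2  0.3]
```

View pics/w12.png

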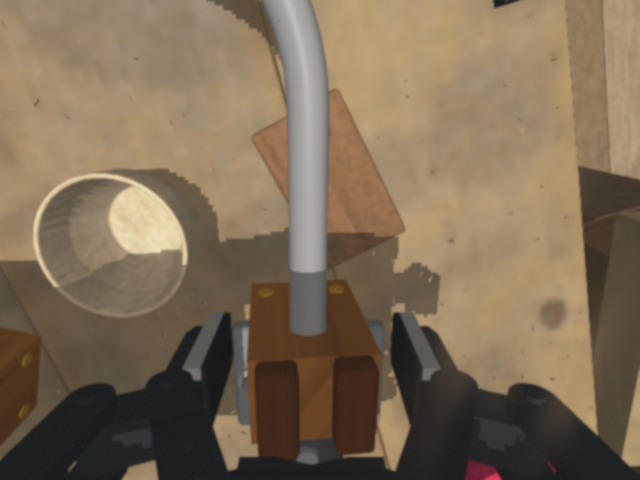

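Call:
send_rows(
  plan=[
    [0, 0, -15, 0, 0, 0, 0.3],
    [0, 0, -20, 0, 0, 0, 0.3],
    [0, 0, -25, 0, 0, 0, 0.3],
    [0, 0, -30, 0, 0, 0, 0.3],
    [0, 0, -30, 0, 0, 0, 0.3],
  ],
)

```text
t: 18.85
tool_pos: [0.6316, 0.0619, 0.205]
tool_rot: [0.71, 0.704, -0.001, -0.001]
force: [-0.3, -0.3, 0.2]
width: 0.7
```

Call:
send_rows(
  plan=[
    [20, 0, -30, 0, 0, 0, 0.3],
    [40, 0, -10, 0, 0, 0, 0.3],
    [45, 0, 0, 0, 0, 0, 0.3],
    [45, 0, 0, 0, 0, 0, 0.3],
    [45, 0, 0, 0, 0, 0, 0.3],
  ],
)

```text
t: 19.35
tool_pos: [0.6355, 0.2575, 0.2612]
tool_rot: [0.714, 0.701, 0.005, 0.004]
force: [0.3, -1.0, 1.6]
width: 0.702
```

Run:
```python
from bar import *
rep(); a=snap('scene','s11');crop(a,'cs11',200,130,340,280,5);b=snap('top','t11');crop(b,'ct11',260,130,400,250,5)
```

```text
t 19.35 p [0.6355 0.2575 0.2612] yaw 88.95 F [ 0.29 -0.99  1.55] T [ 0.01 -0.01  0.02] w 0.702
arc 220.5 lat 62.54 dz 180.97 yawerr -56.17 half 0.56 tilt [-0.0016 -0.0123] Falong/lat/z [-0.8  0.6  1.6]
```

View pics/cs11.png

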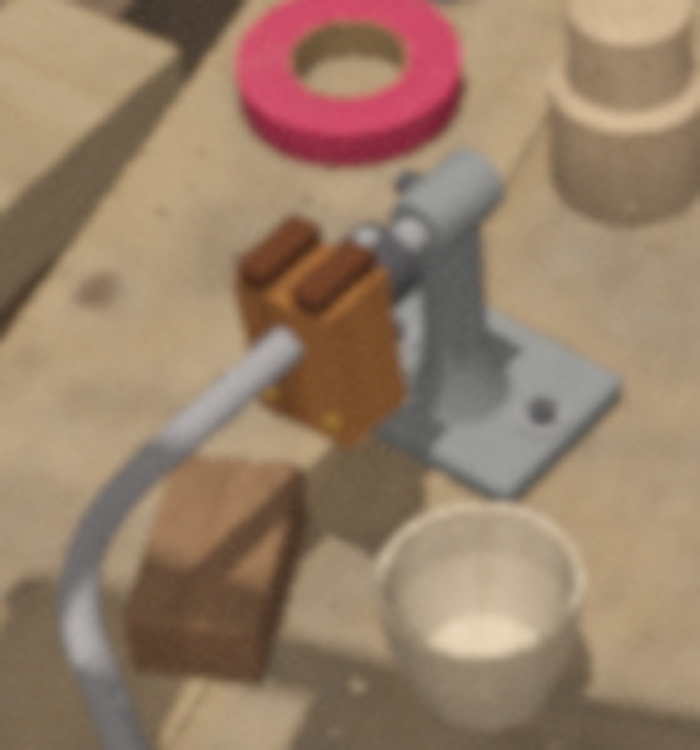

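View pics/ct11.png

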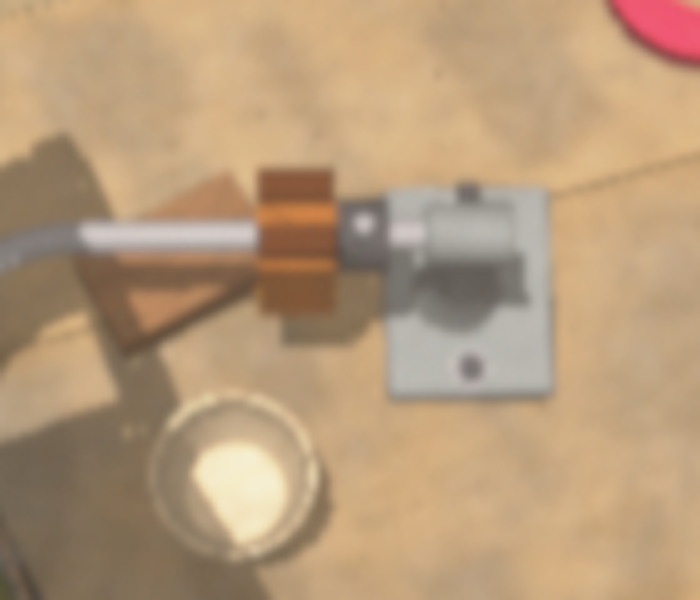

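Run:
```python
from h import *
for f in('top0','t11'):
    p=load(f)['pixels'].astype(int); print(f); print([tuple(p[177,u,::-1]) for u in range(322,342)])
for f in('scene0','s11'):
    p=load(f)['pixels'].astype(int)[160:205,245:300]; m=(p[...,2]-p[...,1]>70)&(p[...,2]-p[...,0]>70)&(abs(p[...,1]-p[...,0])<30); print(f,m.sum())
```

```text
top0
[(np.int64(185), np.int64(157), np.int64(153)), (np.int64(193), np.int64(119), np.int64(113)), (np.int64(203), np.int64(79), np.int64(69)), (np.int64(207), np.int64(61), np.int64(48)), (np.int64(193), np.int64(62), np.int64(48)), (np.int64(157), np.int64(74), np.int64(67)), (np.int64(121), np.int64(89), np.int64(85)), (np.int64(107), np.int64(97), np.int64(94)), (np.int64(105), np.int64(99), np.int64(96)), (np.int64(110), np.int64(104), np.int64(101)), (np.int64(115), np.int64(108), np.int64(106)), (np.int64(114), np.int64(109), np.int64(106)), (np.int64(109), np.int64(104), np.int64(100)), (np.int64(106), np.int64(101), np.int64(98)), (np.int64(109), np.int64(103), np.int64(100)), (np.int64(128), np.int64(122), np.int64(119)), (np.int64(158), np.int64(151), np.int64(148)), (np.int64(173), np.int64(166), np.int64(162)), (np.int64(175), np.int64(168), np.int64(165)), (np.int64(176), np.int64(168), np.int64(165))]
t11
[(np.int64(137), np.int64(88), np.int64(60)), (np.int64(136), np.int64(88), np.int64(60)), (np.int64(135), np.int64(87), np.int64(58)), (np.int64(134), np.int64(87), np.int64(60)), (np.int64(124), np.int64(85), np.int64(64)), (np.int64(111), np.int64(90), np.int64(79)), (np.int64(111), np.int64(101), np.int64(97)), (np.int64(116), np.int64(109), np.int64(106)), (np.int64(119), np.int64(112), np.int64(109)), (np.int64(124), np.int64(117), np.int64(114)), (np.int64(130), np.int64(124), np.int64(120)), (np.int64(130), np.int64(123), np.int64(120)), (np.int64(123), np.int64(116), np.int64(114)), (np.int64(120), np.int64(114), np.int64(111)), (np.int64(123), np.int64(116), np.int64(114)), (np.int64(144), np.int64(137), np.int64(134)), (np.int64(179), np.int64(172), np.int64(168)), (np.int64(196), np.int64(188), np.int64(184)), (np.int64(200), np.int64(192), np.int64(188)), (np.int64(200), np.int64(192), np.int64(188))]
scene0 79
s11 33
```

Run:
```python
from h import *
p=load('s11')['pixels'].astype(int); q=p[160:205,245:300]
m=(q[...,2]-q[...,1]>70)&(abs(q[...,1]-q[...,0])<30)&(q[...,2]-q[...,0]>70)
y,x=np.nonzero(m); print(sorted(set(zip(x+245,y+160)))[:40]); print([tuple(p[a[1],a[0],::-1].tolist()) for a in list(zip(x+245,y+160))[:8]])
b=snap('wrist','w13'); crop(load('s11'),'cs12',250,165,300,205,12)
```

```text
[(np.int64(258), np.int64(160)), (np.int64(259), np.int64(160)), (np.int64(260), np.int64(160)), (np.int64(261), np.int64(160)), (np.int64(262), np.int64(160)), (np.int64(262), np.int64(161)), (np.int64(263), np.int64(160)), (np.int64(263), np.int64(161)), (np.int64(264), np.int64(160)), (np.int64(264), np.int64(161)), (np.int64(265), np.int64(160)), (np.int64(265), np.int64(161)), (np.int64(266), np.int64(160)), (np.int64(266), np.int64(161)), (np.int64(267), np.int64(160)), (np.int64(267), np.int64(161)), (np.int64(268), np.int64(160)), (np.int64(268), np.int64(161)), (np.int64(269), np.int64(160)), (np.int64(269), np.int64(161)), (np.int64(269), np.int64(162)), (np.int64(270), np.int64(160)), (np.int64(270), np.int64(161)), (np.int64(271), np.int64(160)), (np.int64(271), np.int64(161)), (np.int64(272), np.int64(160)), (np.int64(272), np.int64(161)), (np.int64(273), np.int64(160)), (np.int64(273), np.int64(161)), (np.int64(274), np.int64(160)), (np.int64(275), np.int64(160)), (np.int64(276), np.int64(160)), (np.int64(277), np.int64(160))]
[(134, 54, 62), (135, 53, 64), (136, 46, 61), (137, 44, 62), (137, 45, 61), (140, 48, 66), (139, 46, 64), (142, 48, 68)]
```

View pics/cs12.png

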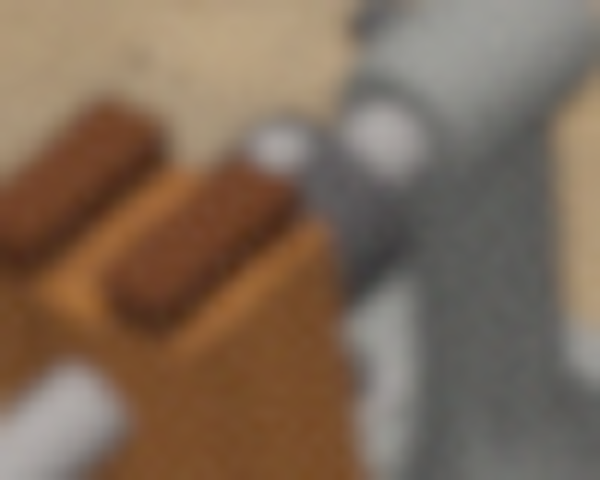

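View pics/w13.png

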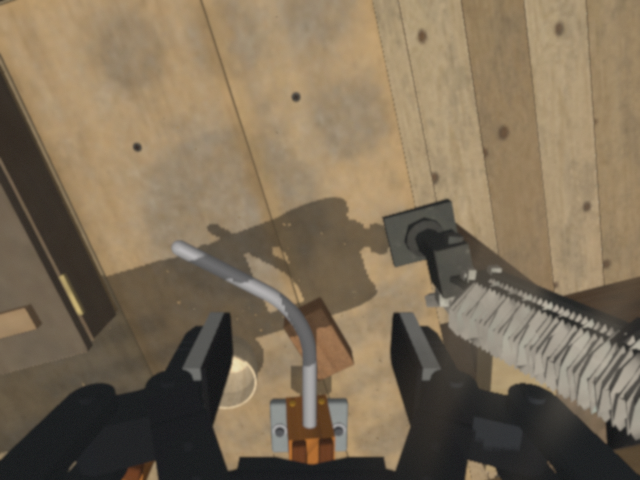

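Call:
send_rows(
  plan=[
    [0, 0, 0, 0, 0, 0, 0.3],
    [0, 0, 0, 0, 0, 0, 0.3],
    [0, 0, 0, 0, 0, 0, 0.3],
  ],
)

```text
t: 19.8
tool_pos: [0.6353, 0.2561, 0.2618]
tool_rot: [0.713, 0.701, 0.005, 0.004]
force: [0.5, -1.2, 0.5]
width: 0.702
```

Run:
```python
from h import *
st(); print(np.abs(get_state()['dq']).max()); print(sign_off())
```

```text
t 19.8 p [0.6353 0.2561 0.2618] yaw 89.06 F [ 0.49 -1.18  0.49] T [-0.03 -0.02 -0.01] w 0.702
0.012307686380924214
the job is handed in; nothing more can be done
None
```

The carriage is hanging on the inner straight of the bar beside the collar, and the red sleeve looks fully home. I handed the job in at 19.8 s; no verdict was reported.

**What I did:** I picked the smaller brown carriage and threaded it onto the free end. I took it round the bend with no noticeable side force, then pushed the sleeve in. It gave way at about 5 N over roughly 8 mm, until the hard stop. I backed off about 1 mm, released the carriage and lifted clear.

**Last checks:** No red shows between the carriage and the collar in the top or scene pictures. The carriage hangs upright and in line. The cup and sanding block look untouched; I looked at the turned blank only in passing. The arm is clear of everything.

**Failed or off:**
- **First grasp:** it came out too high, so I let go and gripped again lower.
- **Hard stop:** the wrist force peaked at about 20 N, close to the 24 N limit and firmer than a gentle press.
- **Measurements:** the camera and arm positions disagreed by 1–4 mm. The roughly 8 mm of sleeve travel came out the same either way.

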